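Load an instrument cassette into a sprung wash stand

TASK

Load the steel instrument cassette, right side up, into the sloping wash stand: hook one end under the hood of the sprung carriage at the stand's low end, press the carriage back with it, lower the other end in front of the fixed hook at the high end, and let the spring push the cassette home under that hook. Leave it clamped flat on the bed and let go of it; do not ram the carriage hard against its stop, and leave the beaker, bottle and basket where they stand.

Things in the scene. Friction and masses are not known exactly. Their poses are not given: they have to be found in the camera images.
- cassette: Perforated stainless instrument cassette, 0.25 kg, flat on the counter. Body 100 (x) x 44 (y) x 30 mm (z), plus at each x end a bottom tongue 12 mm long, 30 wide, 6 thick, flush with the underside: 124 mm overall, both ends alike. Origin: centre of the underside; x along the length, z out of the perforated top. Grip across y (44 mm).
- bed: Bed of the fixed steel wash stand: beam 34 mm wide, its top face sloping up at 28 degrees, low end towards the robot, stand yaw varies. Origin: on the top face, 98 mm above the counter, where the centre of the loaded cassette's underside lies; x up the slope, y across, z square off the face. Free space beside the beam. Back plate at x = -112 mm, up to z = 12. Base plate 190 x 100 x 8 mm.
- hook_lip (a point): Lower edge of the fixed hook's lip at the bed's high end (bed x = 54, z = 9 mm), bed axes. The lip is 4 mm thick (top at z = 13) and runs 8 mm up the slope to the hook's wall face at bed x = 62 mm. Side cheeks, 36 mm apart inside, stand under the lip. The loaded cassette's upper tongue lies under the lip, its end against the wall.
- carriage: Sprung steel carriage at the bed's low end, bed axes. Origin: foot of its pressing face, which looks to +x; empty at bed x = -56 mm, z = 0. Slides 17 mm towards -x to a hard stop (bed x = -73); spring 5 N at start, 8 N at 6 mm (cassette loaded), 13.5 N at the stop. At the stop the gap from face to hook lip is 127 mm, 3 mm more than the cassette's length. Past it the force rises steeply.
- hood_edge (a point): Lower edge of the carriage's hood, 8 mm in +x of the pressing face and 11 mm above the bed's face; moves with the carriage. The hood is 4 mm thick (top at 15 mm), 44 mm wide, with side cheeks 36 mm apart inside under it. The cassette's lower tongue goes under it with the cassette's other end raised 8 to 20 degrees off the bed.
- beaker: Steel beaker, 60 mm across, 75 mm tall, bystander. Origin: centre of the foot.
- spray: White plastic bottle, 64 mm across, 170 mm tall, bystander. Origin: centre of the foot.
- basket: Green plastic basket 130 x 180 x 70 mm, bystander. Origin: centre of the underside.
Things that resemble listed ones, but are neither listed nor needed, are in the scene too. Of the things that look like the part that bears bed, the middle-sized one is meant.

How it is judged:
By the outcome, as a careful person would: the job done as asked, in the order asked, and still so for the second after the job is handed in, with the robot touching nothing.
It also fails if it takes over 48 s, if anything falls off the work surface, if the arm or the gripper's body presses on something with over 40 N, if the wrist force passes 120 N, or if a joint passes its speed limit or range.

ROBOT

A 6-joint arm with a two-finger parallel gripper is mounted at the origin on the work surface. World frame = base frame: x ahead of the robot, y to its left, z up, the work surface at z = 0. Lengths are in mm, angles in rad, forces in N, time in s.
With the tool pointing down it reaches from about 300 to 775 mm from the base axis. Payload 14.6 kg.
Tool frame: the origin (TCP) lies between the finger pads; the fingertips stand 22 mm ahead of it and the grasp point (between the pads) lies 3 mm ahead of it (finger_overhang is the distance from the TCP to the fingertips, in mm); z points along the fingers, y is the direction in which the jaws open and shut (so a half turn about z gives the same grasp; the last joint's range is limited). The gripper opens to 94 mm and grips with 3 to 60 N. Pads are 16 mm wide; open, the fingers measure 119 mm over their backs; the gripper's body (75 mm by 177 mm) begins 78 mm behind the grasp point.
Start: joints at [-1.292, 0.3, 1.521, -0, 1.321, -0.067], TCP at [186.415, -517.435, 227.446] pointing down, gripper open.
Joint ranges: [-3.03, 3.03], [-0.79, 2.21], [0.23, 2.52], [-1.04, 4.18], [0, 3.07], [-2.55, 2.55]. Speed limits (rad/s): [2.22, 2.22, 2.57, 3.14, 3.14, 3.14].

INTERFACE

Orientations are given as [roll, pitch, yaw] about the fixed x, y, z axes, in that order (R = Rz(yaw) Ry(pitch) Rx(roll)).
In Python, from cell import * gives the robot as it stands.
- The arm moves only by the tool jog_arm, never from a script. Its argument "increments" is a list of rows, each a list of 7 numbers: the shift along the tool's x, y, z in cm, then the turn, a rotation vector about the tool's x, y, z in degrees, then the finger opening in cm, from 0 to 9.4. In form: [[x, y, z, wx, wy, wz, grip], ...]. A call has 1 to 20 rows; each row shifts and turns the commanded pose from where the row before left it, along the tool's axes as they then stand; what a row does not reach is not made up. A row lasts 1/8 s, in which the tool goes at most 62.5 mm and 10.7 degrees, less where a joint would pass 70% of its speed; a pose out of reach is approached as far as the arm can. A call is refused whole if a number of a shift passes 6.25 or a number of a turn 10.7, either way. A call with a gripper value outside its range is refused whole. The fingers move at their own pace and stop on an object; "squeeze" is the grip in N (left out, the last holds). Time passes only in rows, so rows that do not move let the fingers close. It gives the time, the measured TCP pose, the force and the opening at its end, in the units of the state.
- read_state(): the state, without advancing time (a new reading comes with each control period).
- camera(name): name is "scene" or "top" or "wrist"; returns a dict with "image" (384x512x3 uint8, red, green, blue), "K" (3x3 intrinsics, pixels), "rvec" (rotation vector, rad) and "tvec" (3), from world to camera coordinates, as OpenCV has them. Camera axes: x right, y down, z forward; pixel columns grow to the right and rows downward; lengths in mm; the calibration is good to about 2 mm. The wrist camera is an equidistant fisheye: a pixel r from the principal point sees the ray r / f radians off the axis. A picture is of the moment at which its call begins. There is no depth.
- sign_off(): hands the job in, once; it reports no verdict.
Trained networks look in a picture, given as the dict that the camera call returned (one of the last four; its "shot" number tells which), for a name from the list of things; names that differ only in an ending like _2 or _b are one class to them, and where a whole thing is asked for, a point or a joint stands for the part that bears it (a point fixed in the world has none). Each returns a list of dicts, best first, with "conf" (0 to 1); they miss things now and then, are a little off and sometimes report something else, mostly with a low value. They report only what shows in the picture. A call takes as long as a camera call. They do not tell look-alikes from the thing itself.
- recognise(picture, name): "centre" ([x, y, z] in mm, in the coordinates of the camera as it stood for that picture, good to about 4 mm: the middle of the surface that is visible of it).
- regions_of(picture, name): "mask" (384x512 bool, what is visible of it).
The state is a dict: "clock": time; "joints": joint angles; "qd": joint speeds; "effort": joint torques, N m; "eef_pos": TCP position; "eef_rot": TCP orientation; "wrist_force": force on the tool from outside, world axes, zero at the start; "moment": the same for the moment, N m; "finger_gap": finger opening in mm.
Only numpy, scipy, OpenCV 4.12 (cv2) and the standard library are available. Lean on these libraries where they do the work, as an engineer would, in place of code of your own. Each camera call takes 0.05 s, during which the arm holds its last target.

## Working session

There is one attempt and no reset: what is moved stays moved. The work goes in short steps, Python scripts to look and compute and a tool call to move; the robot and the scene stay as the last step left them, time stands still between calls to the robot, and variables do not carry over. Pictures are saved under pics/ and viewed, and the job is handed in when it is done.

Besides the shell and the picture viewer there is one more tool, called after "Call:" by a JSON object that holds its "name" and its "arguments", one argument or row to a line. jog_arm: Moves the arm, as the interface text tells. Its arguments: {"type":"object","properties":{"increments":{"type":"array"},"squeeze":{"type":"number"}},"required":["increments"]}

```bash
ls; mkdir -p pics
cat > h.py <<'E'
from cell import *
import numpy as np, cv2
def save(n,img): cv2.imwrite('pics/'+n, cv2.cvtColor(np.ascontiguousarray(img),cv2.COLOR_RGB2BGR))
def c2w(p,c):
    R=cv2.Rodrigues(np.array(p['rvec'],float))[0]; return R.T@(np.array(c)-np.array(p['tvec']).ravel())
def proj(p,X):
    return cv2.projectPoints(np.array(X,float).reshape(-1,3),np.array(p['rvec'],float),np.array(p['tvec'],float),np.array(p['K']),None)[0].reshape(-1,2)
def ray(p,uv,z):
    R=cv2.Rodrigues(np.array(p['rvec'],float))[0];t=np.array(p['tvec'],float).ravel()
    o=-R.T@t; d=R.T@np.linalg.inv(np.array(p['K']))@np.array([uv[0],uv[1],1.]); return o+d*(z-o[2])/d[2]
E
python3 - <<'E'
from h import *
s=read_state(); print(s)
for n in('scene','top'):
    p=camera(n); save(n+'0.png',p['image'])
    R=cv2.Rodrigues(np.array(p['rvec'],float))[0]; print(n,p['K'],-R.T@np.array(p['tvec']).ravel(),R[2])
    for k in ('cassette','bed','carriage','hook_lip','beaker','spray','basket'):
        try:
            for d in recognise(p,k): print(n,k,round(d['conf'],2),np.round(c2w(p,d['centre'])),np.round(proj(p,c2w(p,d['centre']))))
        except Exception as e: print(k,e)
E
```

```text
pics
{'clock': 0.0, 'joints': array([-1.29160427e+00,  3.00497665e-01,  1.52157553e+00,  4.09952279e-06,
        1.32069118e+00, -6.66160458e-02]), 'qd': array([-0.00012389,  0.0019789 , -0.00203994,  0.00056644, -0.0006578 ,
        0.00192762]), 'effort': array([ 3.95545110e-03, -5.31799042e+01, -3.52732301e+01,  7.10448856e-02,
        2.44151638e-02, -7.27156839e-05]), 'eef_pos': array([ 186.35186448, -517.22009502,  226.87409127]), 'eef_rot': array([-3.14042380e+00, -8.19592103e-05,  3.45807033e-01]), 'wrist_force': array([-0.21484761, -0.17930528,  0.1146012 ]), 'moment': array([ 0.01546032, -0.00671912, -0.04349627]), 'finger_gap': 93.78789540978558}
scene [[447.43151962   0.         252.28441076]
 [  0.         447.43151962 182.84598   ]
 [  0.           0.           1.        ]] [1232.3212465   428.66261316 1021.09297879] [-0.57922755 -0.34485231 -0.73862868]
scene cassette 0.89 [ 548. -195.   28.] [[190. 182.]]
scene cassette 0.71 [703.  18.  50.] [[220. 245.]]
scene bed 0.94 [ 324. -203.  152.] [[228. 108.]]
scene bed 0.55 [354. 314.  67.] [[377. 199.]]
scene carriage 0.62
[... 718 characters left out ...]
59 [503. 132.  89.] [[203. 193.]]
top bed 0.59 [ 265. -226.  113.] [[316. 272.]]
top bed 0.58 [351. 315.  67.] [[143. 240.]]
top bed 0.31 [464. 120.  87.] [[206. 206.]]
top carriage 0.62 [ 208. -247.  108.] [[323. 292.]]
top hook_lip 0.85 [351. 316.  69.] [[142. 240.]]
top hook_lip 0.72 [506. 133.  86.] [[202. 192.]]
top hook_lip 0.69 [ 262. -222.  117.] [[315. 273.]]
top beaker 0.65 [463. 121.  86.] [[206. 206.]]
top beaker 0.56 [710.  18.  40.] [[240. 137.]]
top spray 0.72 [463. 118.  82.] [[206. 206.]]
top spray 0.64 [521. 425. 112.] [[108. 183.]]
top basket 0.65 [ 559. -429.   -1.] [[371. 188.]]
top basket 0.47 [507. 132.  88.] [[202. 192.]]
top basket 0.28 [467. 117.  85.] [[207. 205.]]
```

View pics/scene0.png

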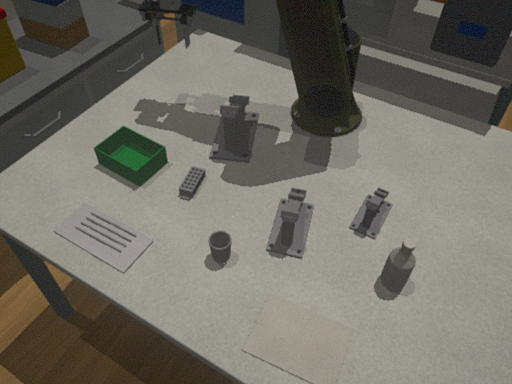

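View pics/top0.png

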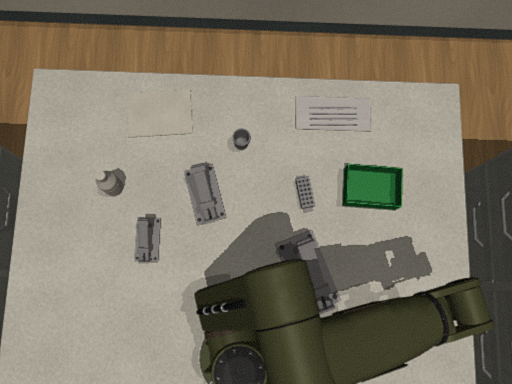

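Run:
```python
from h import *
a=cv2.imread('pics/scene0.png');b=cv2.imread('pics/top0.png')
cv2.imwrite('pics/c1.png',np.hstack([cv2.resize(x,(400,400),interpolation=cv2.INTER_CUBIC) for x in (a[175:275,250:350],a[85:185,190:290])]))
cv2.imwrite('pics/c2.png',np.hstack([cv2.resize(x,(400,400),interpolation=cv2.INTER_CUBIC) for x in (b[155:235,165:245],b[150:230,265:345])]))
```

```text
(no output)
```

View pics/c1.png

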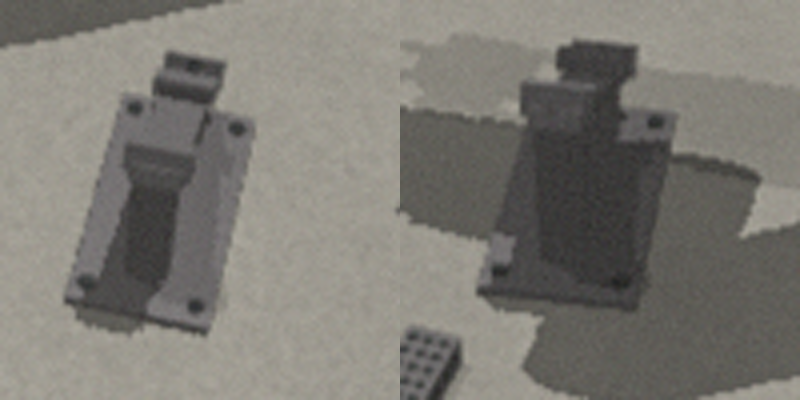

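View pics/c2.png

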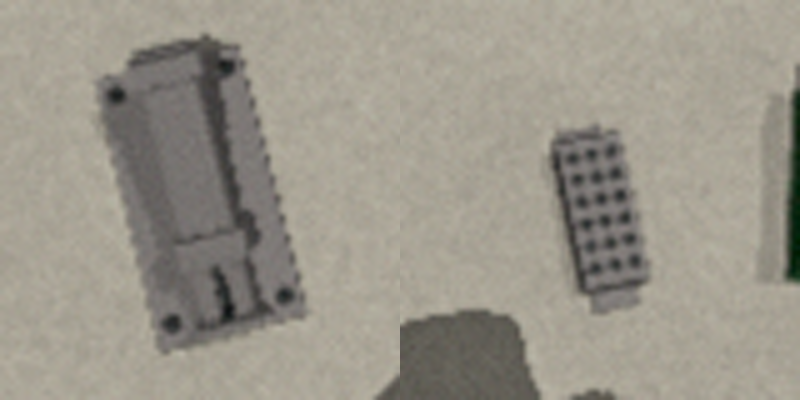

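Run:
```python
from h import *
p=camera('top');q=camera('scene')
def dims(p,pts,z=8):
    P=[ray(p,u,z) for u in pts]; 
    print([round(np.linalg.norm(P[i]-P[(i+1)%len(P)])) for i in range(len(P))],np.round(np.mean(P,0)),np.round(P)[:, :2].tolist())
    return P
P=dims(p,[(185,170),(212.6,164),(226,218),(197,225)])
s=lambda pts,o:[(o[0]+u/4,o[1]+v/4) for u,v in pts]
P=dims(q,s([(124,95),(255,125),(208,328),(68,300)],(250,175)))
P=dims(q,s([(537,100),(678,115),(637,305),(477,290)],(190-100,85)))
b=p['image']; a=q['image']
save('c3.png',np.hstack([cv2.resize(x,(400,400),interpolation=cv2.INTER_CUBIC) for x in (a[165:255,335:425],b[200:280,110:190])]))
```

```text
[95, 190, 98, 191] [517. 130.   8.] [[597.0, 201.0], [620.0, 109.0], [438.0, 57.0], [412.0, 152.0]]
[99, 181, 95, 187] [524. 136.   8.] [[448.0, 62.0], [423.0, 157.0], [598.0, 207.0], [627.0, 116.0]]
[128, 243, 130, 247] [ 276. -208.    8.] [[187.0, -314.0], [139.0, -195.0], [363.0, -101.0], [415.0, -220.0]]
```

View pics/c3.png

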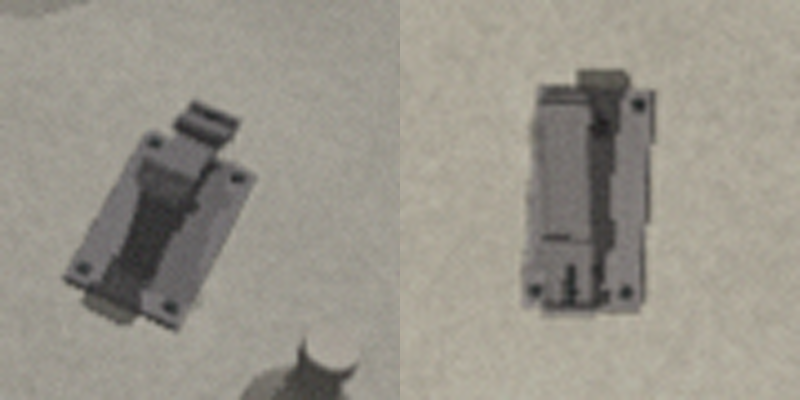

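Call:
{"name": "jog_arm", "arguments": {
  "increments": [
    [3.9,-1.65,0,0,0,0,9.4],
    [3.9,-1.65,0,0,0,0,9.4],
    [3.9,-1.65,0,0,0,0,9.4],
    [3.9,-1.65,0,0,0,0,9.4],
    [3.9,-1.65,0,0,0,0,9.4],
    [3.9,-1.65,0,0,0,0,9.4],
    [3.9,-1.65,0,0,0,0,9.4],
    [3.9,-1.65,0,0,0,0,9.4],
    [3.9,-1.65,0,0,0,0,9.4],
    [3.9,-1.65,0,0,0,0,9.4],
    [2,-0.8,0,0,0,0,9.4],
    [0,0,0,0,0,0,9.4],
    [0,0,0,0,0,0,9.4]
  ]
}}

```text
clock: 2.52
eef_pos: [512.9, -216.5, 227.4]
eef_rot: [-3.142, 0.0, 0.345]
wrist_force: [-1.1, -0.0, 0.4]
finger_gap: 93.9
```

```bash
cat >> h.py <<'E'
def fproj(p,X):
    R=cv2.Rodrigues(np.array(p['rvec'],float))[0]; t=np.array(p['tvec'],float).ravel()
    c=(R@np.array(X,float).reshape(-1,3).T).T+t
    th=np.arctan2(np.hypot(c[:,0],c[:,1]),c[:,2]); ph=np.arctan2(c[:,1],c[:,0]); K=np.array(p['K'])
    return np.c_[K[0,2]+K[0,0]*th*np.cos(ph),K[1,2]+K[1,1]*th*np.sin(ph)]
def fray(p,uv,z):
    K=np.array(p['K']);R=cv2.Rodrigues(np.array(p['rvec'],float))[0];t=np.array(p['tvec'],float).ravel()
    x=(uv[0]-K[0,2])/K[0,0];y=(uv[1]-K[1,2])/K[1,1];r=np.hypot(x,y)+1e-9
    d=R.T@np.array([np.sin(r)*x/r,np.sin(r)*y/r,np.cos(r)]);o=-R.T@t
    return o+d*(z-o[2])/d[2]
E
python3 - <<'E'
from h import *
s=read_state(); print(s['clock'],s['joints'],s['eef_pos'],s['eef_rot'])
for n in('wrist','top','scene'):
    p=camera(n); save(n+'1.png',p['image'])
    R=cv2.Rodrigues(np.array(p['rvec'],float))[0]
    if n=='wrist': print(p['K'],-R.T@np.array(p['tvec']).ravel(),R)
    for k in ('cassette','bed','carriage','hook_lip','hood_edge'):
        for d in recognise(p,k):
            X=c2w(p,d['centre']); print(n,k,round(d['conf'],2),np.round(X),np.round((fproj if n=='wrist' else proj)(p,X)))
E
```

```text
2.525 [-4.65187215e-01  3.14991710e-01  1.50143576e+00 -2.09380587e-04
  1.32538956e+00  7.60552425e-01] [ 512.85561567 -216.52044991  227.40364207] [-3.14157010e+00  3.01801914e-04  3.45107582e-01]
[[297.31863964   0.         253.20145698]
 [  0.         297.31863964 186.57918965]
 [  0.           0.           1.        ]] [ 585.00913494 -190.16257172  384.40084104] [[ 0.33773851 -0.94123936 -0.00108267]
 [-0.90871562 -0.32636757  0.26023093]
 [-0.24529294 -0.08690617 -0.9655458 ]]
wrist cassette 0.96 [ 538. -200.   28.] [[248. 148.]]
wrist bed 0.86 [481. 109.  79.] [[ 12. 123.]]
wrist bed 0.77 [ 358. -185.  172.] [[171. 337.]]
wrist carriage 0.62 [475. 105.  80.] [[ 13. 129.]]
wrist hook_lip 0.98 [484. 108.  77.] [[ 14. 121.]]
wrist hook_lip 0.62 [ 360. -183.  170.] [[170. 335.]]
wrist hood_edge 0.85 [474. 105.  79.] [[ 13. 130.]]
wrist hood_edge 0.2 [ 553. -422.   -0.] [[396. 190.]]
top bed 0.82 [500. 131.  88.] [[203. 194.]]
top bed 0.72 [352. 316.  68.] [[142. 240.]]
top bed 0.72 [ 194. -249.   87.] [[322. 296.]]
top carriage 0.65 [521. 423. 110.] [[109. 183.]]
top carriage 0.51
[... 243 characters left out ...]
0.63 [ 189. -244.   88.] [[321. 298.]]
top hood_edge 0.75 [ 209. -239.  110.] [[321. 291.]]
top hood_edge 0.43 [318. 310.  64.] [[143. 251.]]
scene cassette 0.96 [ 547. -196.   27.] [[191. 182.]]
scene bed 0.79 [514. 132.  89.] [[294. 205.]]
scene bed 0.66 [ 324. -205.  152.] [[227. 108.]]
scene bed 0.59 [358. 312.  69.] [[376. 199.]]
scene carriage 0.4 [329. 315.  63.] [[380. 194.]]
scene carriage 0.19 [702.  17.  52.] [[220. 245.]]
scene hook_lip 0.72 [354. 314.  68.] [[377. 199.]]
scene hook_lip 0.65 [514. 133.  90.] [[294. 206.]]
scene hook_lip 0.63 [ 321. -201.  154.] [[229. 108.]]
scene hood_edge 0.67 [ 219. -241.  102.] [[236. 100.]]
scene hood_edge 0.48 [474. 117.  86.] [[296. 194.]]
```

View pics/wrist1.png

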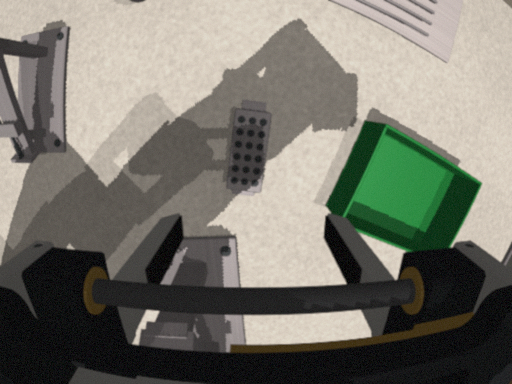

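```bash
cat >> h.py <<'E'
def Rz(a): return np.array([[np.cos(a),-np.sin(a),0],[np.sin(a),np.cos(a),0],[0,0,1]])
def Ry(a): return np.array([[np.cos(a),0,np.sin(a)],[0,1,0],[-np.sin(a),0,np.cos(a)]])
def box(x0,x1,y0,y1,z0,z1): return np.array([[x,y,z] for x in(x0,x1) for y in(y0,y1) for z in(z0,z1)],float)
CASS=[box(-50,50,-22,22,0,30),box(-62,-50,-15,15,0,6),box(50,62,-15,15,0,6)]
def sil(p,boxes,R,t,f,S=4):
    m=np.zeros((384*S,512*S),np.uint8)
    for b in boxes:
        q=f(p,b@R.T+t); h=cv2.convexHull(((q+.5)*S).astype(np.float32)); cv2.fillConvexPoly(m,np.round(h).astype(np.int32),255)
    return cv2.resize(m,(512,384),interpolation=cv2.INTER_AREA)/255.
def iou(a,b): return np.minimum(a,b).sum()/np.maximum(a,b).sum()
E
python3 - <<'E'
from h import *
from scipy.optimize import minimize
for n in('wrist','scene'):
    p=camera(n); f=fproj if n=='wrist' else proj
    m=regions_of(p,'cassette')
    m=[d for d in m if d['mask'].sum()>50]
    for d in m[:1]:
        M=d['mask'].astype(float)
        c=lambda v:1-iou(M,sil(p,CASS,Rz(v[2]),np.array([v[0],v[1],0]),f))
        best=min((minimize(c,[538,-200,y],method='Nelder-Mead',options=dict(initial_simplex=np.array([[538,-200,y],[546,-200,y],[538,-192,y],[538,-200,y+.15]]),xatol=.05,fatol=1e-5)) for y in(0,.25,.5)),key=lambda r:r.fun)
        print(n,d['conf'],M.sum(),best.x,np.degrees(best.x[2]),best.fun)
    if n=='wrist':
        im=p['image'].copy(); u=proj if 0 else fproj(p,np.vstack(CASS)@Rz(best.x[2]).T+[best.x[0],best.x[1],0])
        big=cv2.resize(im[80:220,180:320],(700,700),interpolation=cv2.INTER_CUBIC)
        for a in u: cv2.circle(big,tuple(int(v) for v in ((a-[180,80]+.5)*5)),3,(255,0,0),-1)
        save('cassfit.png',big[:600])
E
```

```text
wrist 0.93 3175.0 [ 5.33947110e+02 -2.01000886e+02  2.19169505e-01] 12.557487606951197 0.04560323149354617
scene 0.72 543.0 [ 5.33553981e+02 -2.02710850e+02  2.53092097e-01] 14.501108969572597 0.08296978401814847
```

View pics/cassfit.png

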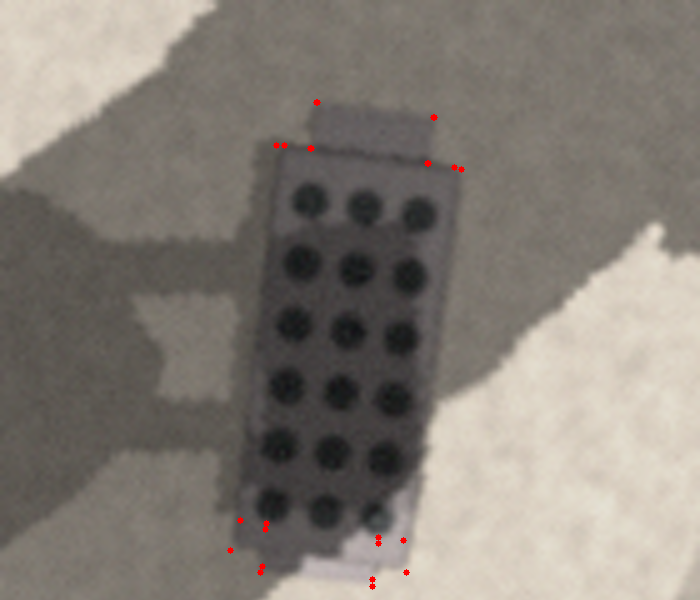

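Run:
```python
from h import *
p=camera('wrist')
w=lambda u,v,z=30:fray(p,(180+u/5-.5,80+v/5-.5),z)
A,B,C,D=w(311,201),w(419,215),w(273,503),w(376,516)
print([np.round(x,1) for x in(A,B,C,D)],'centre',(A+B+C+D)/4)
for a,b in((A,C),(B,D)): d=a-b; print(np.degrees(np.arctan2(d[1],d[0])),np.linalg.norm(d))
for a,b in((A,B),(C,D)): d=a-b; print(np.degrees(np.arctan2(-d[0],d[1])),np.linalg.norm(d))
```

```text
[array([ 568.2, -180.7,   30. ]), array([ 573.7, -205.9,   30. ]), array([ 495.5, -196.3,   30. ]), array([ 501. , -221.3,   30. ])] centre [ 534.59286688 -201.04995708   30.        ]
12.157340334595693 74.38898313979055
11.960645677616283 74.36859105945454
12.312354587680792 25.795784888993072
12.360633126340964 25.540546652019124
```

Call:
{"name": "jog_arm", "arguments": {
  "increments": [
    [0,0,0,0,0,7.6,9.4],
    [2.45,-1.06,2,0,0,0,9.4],
    [0,0,4,0,0,0,9.4],
    [0,0,4,0,0,0,9.4],
    [0,0,4,0,0,0,9.4],
    [0,0,3,0,0,0,9.4],
    [0,0,2,0,0,0,9.4],
    [0,0,1.2,0,0,0,9.4],
    [0,0,0,0,0,0,9.4],
    [0,0,0,0,0,0,9.4]
  ]
}}

```text
clock: 4.92
eef_pos: [535.7, -200.4, 26.3]
eef_rot: [3.141, -0.001, 0.213]
wrist_force: [0.7, 0.9, 0.8]
finger_gap: 94.1
```

Run:
```python
from h import *
s=read_state(); print(s['eef_pos'],s['eef_rot'],s['wrist_force'])
p=camera('wrist'); save('w2.png',p['image'])
```

```text
[ 535.6557485  -200.38185959   26.33648785] [ 3.14083532e+00 -1.06013436e-03  2.13098892e-01] [0.66687705 0.90473807 0.78237287]
```

View pics/w2.png

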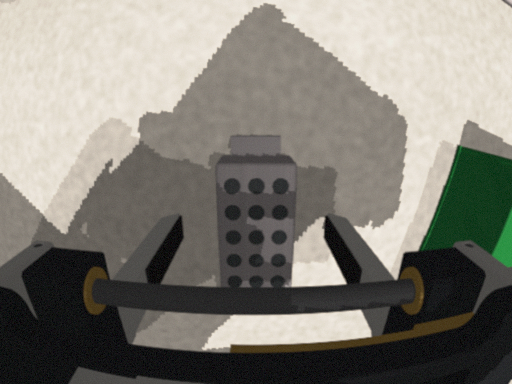

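Call:
{"name": "jog_arm", "arguments": {
  "increments": [
    [0,0,0.13,0,0,0,4.2],
    [0,0,0,0,0,0,4.2],
    [0,0,0,0,0,0,4.2],
    [0,0,0,0,0,0,4.2],
    [0,0,0,0,0,0,4.2],
    [0,0,0,0,0,0,4.2],
    [0,0,0,0,0,0,4.2],
    [0,0,0,0,0,0,4.2]
  ],
  "squeeze": 50
}}

```text
clock: 5.98
eef_pos: [535.2, -200.3, 24.2]
eef_rot: [3.141, -0.0, 0.213]
wrist_force: [0.7, -1.8, -1.4]
finger_gap: 43.7
```

Run:
```python
from h import *
s=read_state(); print(s['eef_pos'],s['eef_rot'],s['wrist_force'],s['finger_gap'])
p=camera('wrist'); save('w3.png',cv2.resize(p['image'][110:310,180:330],None,fx=3,fy=3,interpolation=cv2.INTER_CUBIC))
```

```text
[ 535.23969061 -200.26840449   24.16690006] [ 3.14141989e+00 -9.24976604e-05  2.13084034e-01] [ 0.67408374 -1.79060743 -1.36759258] 43.657296074558964
```

View pics/w3.png

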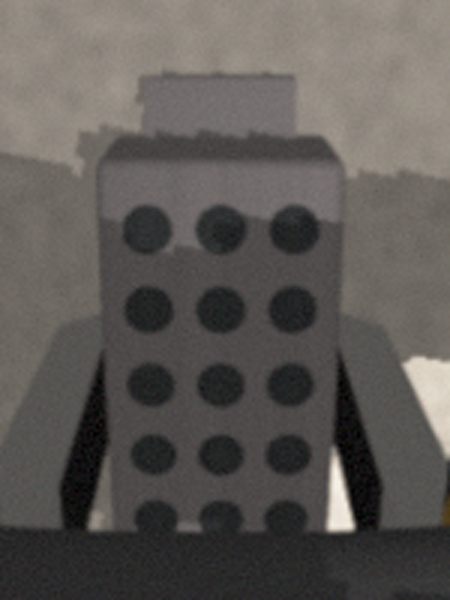

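Call:
{"name": "jog_arm", "arguments": {
  "increments": [
    [0,0,-2,0,0,0,4.2],
    [0,0,-5,0,0,0,4.2],
    [0,0,-5.5,0,0,0,4.2],
    [0,0,-5.5,0,0,0,4.2],
    [0,-2,-5.5,0,0,0,4.2],
    [-0.7,-4.5,-2,0,0,0,4.2],
    [-0.7,-4.5,0,0,0,0,4.2],
    [-0.7,-4.5,0,0,0,0,4.2],
    [-0.7,-4.5,0,0,0,0,4.2],
    [-0.7,-4.5,0,0,0,0,4.2],
    [-0.7,-4.5,0,0,0,0,4.2],
    [-0.5,-3.7,0,0,0,0,4.2],
    [0,0,0,0,0,-3.5,4.2],
    [0,0,0,0,0,0,4.2],
    [0,0,0,0,0,0,4.2]
  ]
}}

```text
clock: 7.9
eef_pos: [420.1, 109.2, 279.0]
eef_rot: [-3.141, 0.0, 0.272]
wrist_force: [-0.3, -0.1, -2.9]
finger_gap: 43.6
```

Run:
```python
from h import *
s=read_state(); print(s['eef_pos'],s['eef_rot'],s['wrist_force'],s['finger_gap'],s['joints'])
p=camera('wrist'); save('w4.png',p['image'])
for k in ('carriage','hook_lip','hood_edge','bed'):
        for d in recognise(p,k):
            X=c2w(p,d['centre']); print(k,round(d['conf'],2),np.round(X),np.round(fproj(p,X)))
import pickle; pickle.dump(p,open('w4.pkl','wb'))
```

```text
[420.05869332 109.23834271 278.95821708] [-3.14147346e+00  4.92040214e-04  2.72486133e-01] [-0.29843802 -0.14715199 -2.92478693] 43.60194622720527 [ 1.69954152e-01 -2.45327378e-03  1.74736590e+00  6.92482131e-05
  1.39718168e+00  1.46825240e+00]
carriage 0.92 [475. 117.  82.] [[260. 127.]]
carriage 0.74 [325. 310.  62.] [[102. 195.]]
hook_lip 0.96 [362. 310.  73.] [[101. 173.]]
hook_lip 0.76 [538. 136. 105.] [[259.  69.]]
hook_lip 0.59 [ 286. -189.  123.] [[418. 314.]]
hood_edge 0.79 [324. 314.  62.] [[100. 196.]]
hood_edge 0.77 [473. 119.  84.] [[258. 128.]]
bed 0.88 [ 283. -193.  130.] [[422. 319.]]
bed 0.81 [538. 135. 103.] [[260.  69.]]
bed 0.63 [364. 311.  76.] [[100. 172.]]
bed 0.6 [681.  16.  44.] [[369.   8.]]
```

View pics/w4.png

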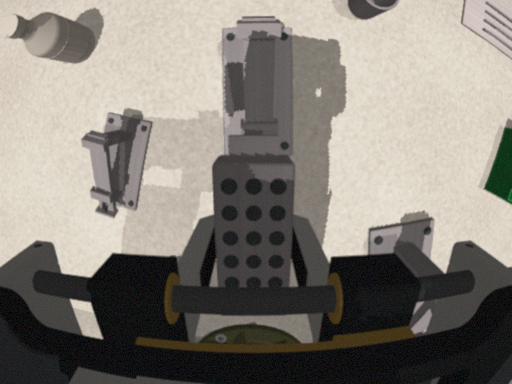

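Run:
```python
from h import *
a=cv2.imread('pics/w4.png'); cv2.imwrite('pics/w4z.png',cv2.resize(a[5:165,190:340],None,fx=3.7,fy=3.7,interpolation=cv2.INTER_CUBIC))
```

```text
(no output)
```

View pics/w4z.png

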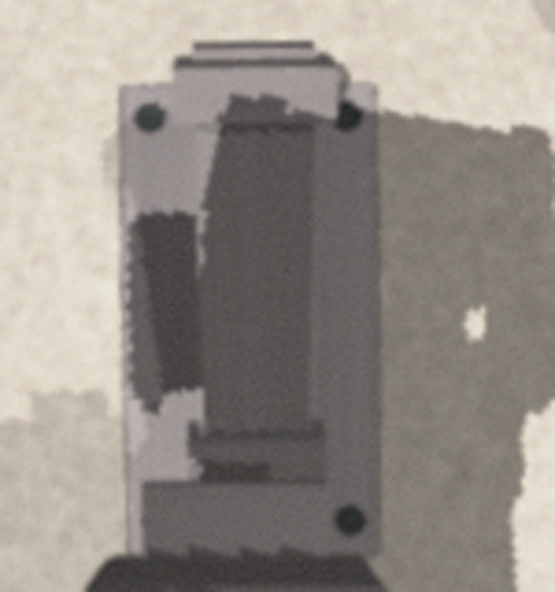

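Call:
{"name": "jog_arm", "arguments": {
  "increments": [
    [-3,0,0,0,0,0,4.2],
    [-3,0,0,0,0,0,4.2],
    [0,0,0,0,0,0,4.2],
    [0,0,0,0,0,0,4.2]
  ]
}}

```text
clock: 8.65
eef_pos: [362.8, 93.3, 279.4]
eef_rot: [3.142, -0.001, 0.274]
wrist_force: [0.8, 0.9, -2.5]
finger_gap: 43.6
```

Run:
```python
from h import *
import pickle
s=read_state(); print(s['eef_pos'],s['eef_rot'],s['wrist_force'],s['finger_gap'],s['joints'])
p=camera('wrist'); pickle.dump(p,open('w5.pkl','wb'))
save('w5.png',p['image'])
save('w5z.png',cv2.resize(p['image'][0:160,190:340],None,fx=3.7,fy=3.7,interpolation=cv2.INTER_CUBIC))
```

```text
[362.84827365  93.27333251 279.38751676] [ 3.14155396e+00 -7.60943317e-04  2.73835133e-01] [ 0.80634189  0.85697102 -2.5493518 ] 43.61004287574579 [ 1.53727337e-01 -1.47448603e-01  1.88077782e+00  5.34771385e-05
  1.40750334e+00  1.45067987e+00]
```

View pics/w5z.png

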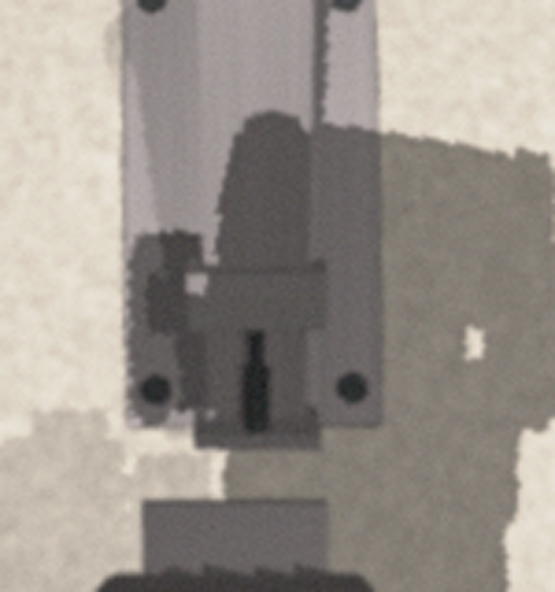

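```bash
cat > fit.py <<'E'
from h import *
import pickle
from scipy.optimize import least_squares
P4=pickle.load(open('w4.pkl','rb'));P5=pickle.load(open('w5.pkl','rb'))
z4=lambda x,y:(190+(x+.5)/3.7-.5,5+(y+.5)/3.7-.5)
z5=lambda x,y:(190+(x+.5)/3.7-.5,(y+.5)/3.7-.5)
def T(v,X): return np.array(X,float).reshape(-1,3)@(Rz(v[2])@Ry(-np.radians(28))).T+[v[0],v[1],98]
obs=[(P5,z5(190,268),(-48,22,15)),(P5,z5(325,268),(-48,-22,15)),(P4,z4(190,432),(-48,22,15)),(P4,z4(325,432),(-48,-22,15)),
 (P4,z4(317,125),(54,-17,13)),(P4,z4(222,125),(54,17,13))]
if __name__=='__main__':
    f=lambda v:np.concatenate([fproj(p,T(v,X))[0]-u for p,u,X in obs])
    r=least_squares(f,[515,130,.27]); print(r.x,np.degrees(r.x[2])); print(np.round(r.fun.reshape(-1,2),1))
    v=r.x
    H=box(-56,-48,-22,22,11,15);L=box(54,62,-18,18,9,13)
    E=[(a,b) for a in range(8) for b in range(8) if bin(a^b).count('1')==1 and a<b]
    segs=[(H[a],H[b]) for a,b in E]+[(L[a],L[b]) for a,b in E]+[((-112,s*17,0),(62,s*17,0)) for s in(1,-1)]
    out=[]
    for p,o,h in((P4,5,0),(P5,0,0)):
        big=cv2.resize(p['image'][o:o+150,190:340],None,fx=4,fy=4,interpolation=cv2.INTER_CUBIC)
        for a,b in segs:
            q=[tuple(int(round(x)) for x in (fproj(p,T(v,c))[0]-[190,o]+.5)*4) for c in(a,b)]
            cv2.line(big,*q,(255,0,0),1)
        for s in(1,-1):
            pass
        out.append(big)
    save('fit1.png',out[0]);save('fit2.png',out[1])
E
python3 fit.py
```

```text
[5.27275922e+02 1.31590695e+02 2.49360286e-01] 14.287291945918357
[[-0.6 -0.1]
 [ 1.1  0.9]
 [-0.6  0.9]
 [ 0.7  1.9]
 [ 3.9 -1.2]
 [-4.4 -2.2]]
```

View pics/fit1.png

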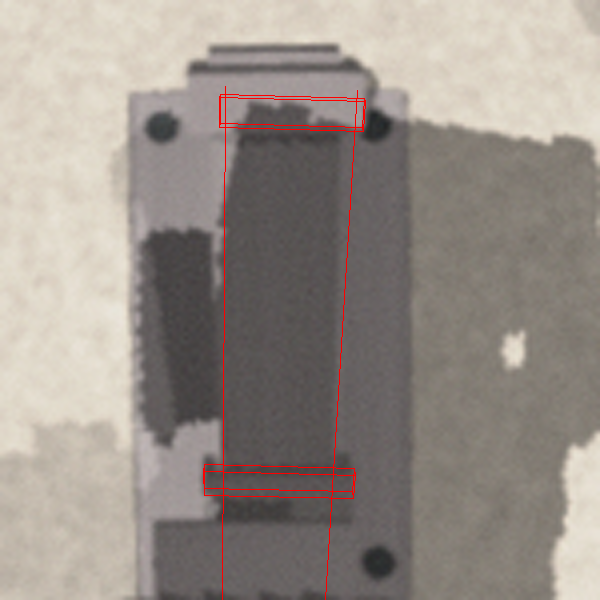

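View pics/fit2.png

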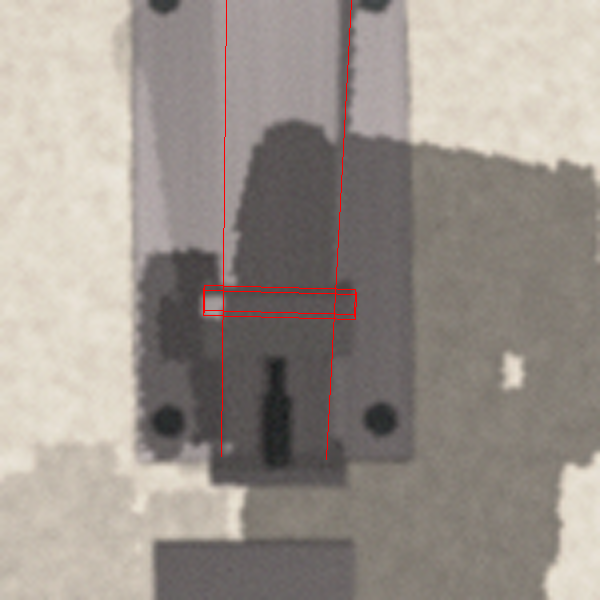

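Run:
```python
from fit import *
z=lambda o:(lambda x,y:(190+(x+.5)/4-.5,o+(y+.5)/4-.5))
a=z(5);b=z(0)
for p,f,pts in((P4,a,[(130,150),(136,560),(409,130),(412,560)]),(P5,b,[(134,60),(136,440),(409,60),(413,440)])):
    W=[fray(p,f(*q),8) for q in pts]; print(np.round(W,1).tolist())
    for i in(0,2): d=W[i]-W[i+1]; print(np.degrees(np.arctan2(d[1],d[0])))
# bolts at z~8
for p,f,pts in((P4,a,[(162,127),(376,127),(378,562)]),(P5,b,[(168,420),(380,419)])):
    print(np.round([fray(p,f(*q),9) for q in pts],1).tolist())
print(np.round([fray(P5,b(*q),8) for q in((136,461),(412,461))],1).tolist(),np.round([fray(P4,a(*q),8) for q in((130,93),(409,93))],1).tolist())
```

```text
[[575.8, 199.7, 8.0], [431.7, 158.1, 8.0], [610.3, 106.0, 8.0], [458.8, 61.6, 8.0]]
16.093354763332005
16.33737822948139
[[560.4, 194.6, 8.0], [423.8, 155.3, 8.0], [587.7, 99.4, 8.0], [450.9, 59.9, 8.0]]
16.04877526792287
16.11201019033456
[[586.8, 190.8, 9.0], [607.5, 117.7, 9.0], [454.7, 73.5, 9.0]]
[[433.7, 146.0, 9.0], [454.7, 73.6, 9.0]]
[[416.5, 153.3, 8.0], [443.5, 58.1, 8.0]] [[596.9, 205.7, 8.0], [624.1, 109.7, 8.0]]
```

```bash
cat > fit3.py <<'E'
from fit import *
from scipy.optimize import brentq
y=np.radians(16.1)
V=lambda s:[520.5+s*np.cos(y),132+s*np.sin(y),y]
if __name__=='__main__':
    for p,u,X in obs:
        X0=(X[0],X[1],X[2])
        s=brentq(lambda s:fproj(p,T(V(s),X0))[0][1]-u[1],-60,60); print(X,round(s,1),'du',round(fproj(p,T(V(s),X0))[0][0]-u[0],1))
    import sys
    s=float(sys.argv[1]); v=V(s)
    H=box(-56,-48,-22,22,11,15);L=box(54,62,-22,22,9,13)
    E=[(a,b) for a in range(8) for b in range(8) if bin(a^b).count('1')==1 and a<b]
    B=box(-112,-112,-22,22,-6,12)
    segs=[(H[a],H[b]) for a,b in E]+[(L[a],L[b]) for a,b in E]+[(B[a],B[b]) for a,b in E]+[((-112,q*17,0),(62,q*17,0)) for q in(1,-1)]
    out=[]
    for p,o in((P4,5),(P5,0)):
        big=cv2.resize(p['image'][o:o+150,215:315],None,fx=4,fy=4,interpolation=cv2.INTER_CUBIC)
        for a,b in segs:
            q=[tuple(int(round(x)) for x in (fproj(p,T(v,c))[0]-[215,o]+.5)*4) for c in(a,b)]
            cv2.line(big,*q,(255,0,0),1)
        out.append(big)
    save(sys.argv[2],np.hstack(out))
E
python3 fit3.py 0 fit3.png
```

```text
(-48, 22, 15) 7.0 du -1.3
(-48, -22, 15) 6.8 du 0.5
(-48, 22, 15) 8.2 du -1.3
(-48, -22, 15) 8.0 du 0.1
(54, -17, 13) 4.5 du 0.4
(54, 17, 13) 4.6 du -7.9
```

View pics/fit3.png

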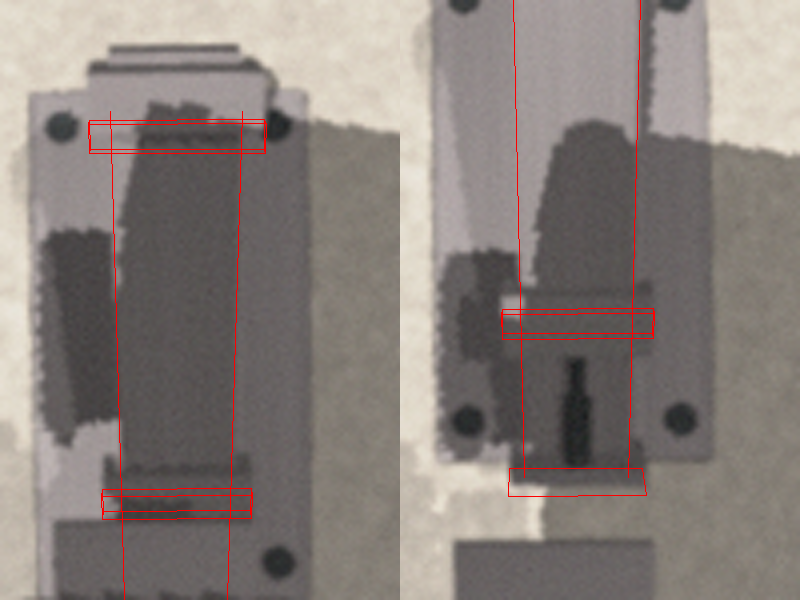

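```bash
python3 fit3.py 7 fit4.png >/dev/null
python3 - <<'E'
from fit import *
a=cv2.resize(P4['image'][10:60,225:285],None,fx=12,fy=12,interpolation=cv2.INTER_CUBIC).astype(float)
b=np.clip((a-40)*1.8,0,255).astype(np.uint8); save('lip.png',b)
a=cv2.resize(P5['image'][60:125,230:290],None,fx=9,fy=9,interpolation=cv2.INTER_CUBIC).astype(float)
b=np.clip((a-40)*2.2,0,255).astype(np.uint8); save('hood.png',b)
E
```

```text
(no output)
```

View pics/fit4.png

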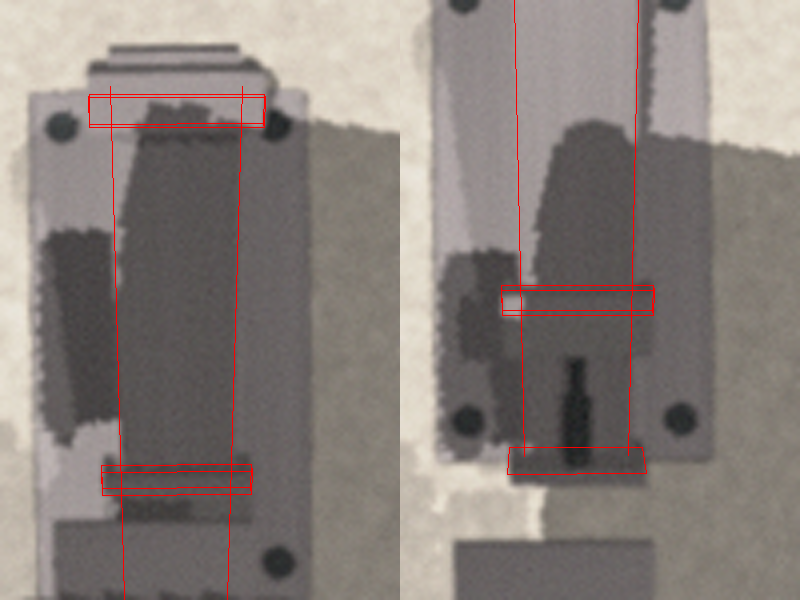

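View pics/lip.png

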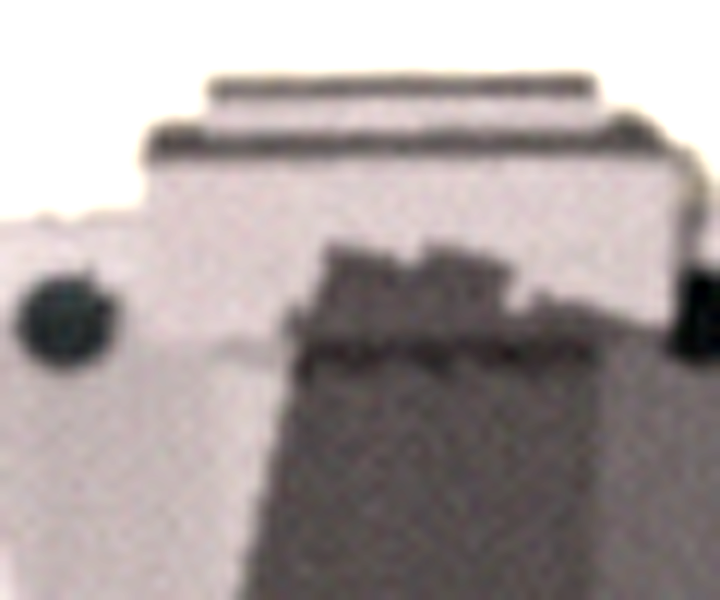

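View pics/hood.png

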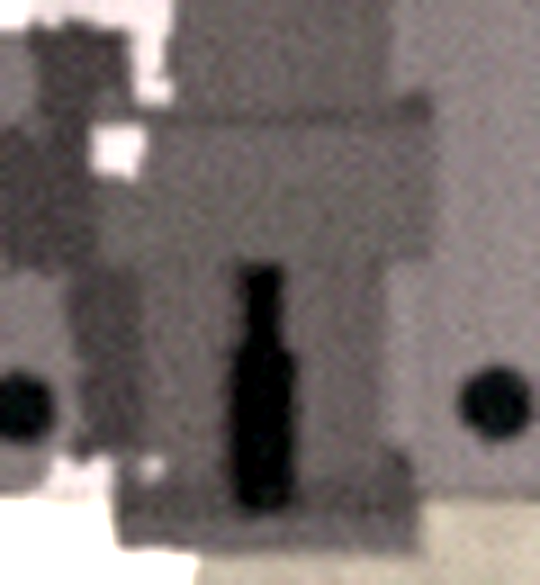

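Run:
```python
from fit import *
from scipy.spatial.transform import Rotation as Ro
for p,pos,rot,uv,o in((P5,[362.85,93.27,279.39],[3.14155,-.00076,.27384],[(155,541),(354,541)],0),(P4,[420.06,109.24,278.96],[-3.14147,.00049,.27249],[(155,521)],5)):
    R=Ro.from_euler('xyz',rot).as_matrix()
    for q in uv:
        u=(190+(q[0]+.5)/4-.5,o+(q[1]+.5)/4-.5)
        W=fray(p,u,pos[2]-18.2); print(R.T@(W-pos))
```

```text
[ 61.13919519 -15.34135317  18.24581671]
[61.12678471 14.01402019 18.24705939]
[ 61.16148845 -15.32044073  18.1719123 ]
```

```bash
cat > plan.py <<'E'
from h import *
from scipy.spatial.transform import Rotation as Ro
YAW=np.radians(16.1); RB=Rz(YAW)@Ry(-np.radians(28)); OB=np.array([526.3,133.7,98.])
D=np.diag([1.,-1,-1]); OFF=np.array([-.85,0,24.2])
def tcp(xl,zl,th):  # lower tongue bottom tip at bed (xl,zl), raised th deg
    Rc=RB@Ry(-np.radians(th)); tip=OB+RB@np.array([xl,0,zl])
    oc=tip+Rc@np.array([62.,0,0]); Rt=Rc@D
    return oc-Rt@OFF,Rt
def rel(s,P,R):
    R0=Ro.from_euler('xyz',s['eef_rot']).as_matrix()
    return R0.T@(P-s['eef_pos'])/10, np.degrees(Ro.from_matrix(R0.T@R).as_rotvec())
def inv(s):  # state -> xl,zl,th, lateral of lower tip, upper tip (top corner)
    R0=Ro.from_euler('xyz',s['eef_rot']).as_matrix(); Rc=R0@D
    oc=s['eef_pos']+R0@OFF
    f=lambda v:RB.T@(oc+Rc@np.array(v,float)-OB)
    M=RB.T@Rc; th=np.degrees(np.arctan2(M[2,0],M[0,0])); yw=np.degrees(np.arctan2(M[1,0],M[0,0])); rl=np.degrees(np.arctan2(M[2,1],M[2,2]))
    F=RB.T@s['wrist_force']
    print('t%.2f low tip'%s['clock'],np.round(f([-62,0,0]),2),'up tip',np.round(f([62,0,0]),2),'th %.2f yaw %.2f roll %.2f'%(th,yw,rl),'Fbed',np.round(F,1),'M',np.round(RB.T@s['moment'],2),'gap %.1f'%s['finger_gap'])
E
python3 - <<'E'
from plan import *
s=read_state(); print(s['eef_pos'],s['joints'])
for a in((-36.5,4.9,12),(-56,.7,12),(-71.5,.5,12),(-71.5,.3,0)):
    P,R=tcp(*a); print(a,np.round(P,1),np.round(rel(s,P,R),2).tolist())
print(RB.T@s['wrist_force'])
E
```

```text
[362.89129091  93.3120401  279.20809338] [ 1.53820860e-01 -1.46845950e-01  1.88067369e+00  4.03895458e-05
  1.40758698e+00  1.45060424e+00]
(-36.5, 4.9, 12) [524.4 133.2 144.1] [[16.63, 0.54, 13.51], [0.14, 39.99, -0.38]]
(-56, 0.7, 12) [509.8 128.9 131.3] [[15.1, 0.55, 14.8], [0.14, 39.99, -0.38]]
(-71.5, 0.5, 12) [496.7 125.2 123.8] [[13.74, 0.56, 15.54], [0.14, 39.99, -0.38]]
(-71.5, 0.3, 0) [507.9 128.4 115.6] [[14.91, 0.55, 16.37], [0.1, 27.99, -0.39]]
[-0.53968894 -0.23349325 -1.97028159]
```

Call:
{"name": "jog_arm", "arguments": {
  "increments": [
    [3.3,0.11,0,0,0,0,4.2],
    [3.3,0.11,0,0,0,0,4.2],
    [3.3,0.11,1,0,0,0,4.2],
    [3.3,0.11,1,0,0,0,4.2],
    [3.4,0.1,1,0,0,-0.4,4.2],
    [0,0,0,0,8,0,4.2],
    [0,0,0,0,8,0,4.2],
    [0,0,0,0,8,0,4.2],
    [0,0,0,0,8,0,4.2],
    [0,0,0,0,8,0,4.2],
    [0,0,0,0,0,0,4.2],
    [0,0,0,0,0,0,4.2]
  ]
}}

```text
clock: 10.2
eef_pos: [524.2, 133.2, 249.4]
eef_rot: [-3.141, -0.696, 0.281]
wrist_force: [-0.4, 0.2, -3.3]
finger_gap: 43.8
```

Run:
```python
from plan import *
s=read_state(); print(s['eef_pos'],s['eef_rot'],s['joints']); inv(s)
P,R=tcp(-36.5,4.9,12); print(np.round(rel(s,P,R),2).tolist())
import pickle
for n in('wrist','scene'):
    p=camera(n); save(n+'6.png',p['image']); pickle.dump(p,open(n+'6.pkl','wb'))
```

```text
[524.19668407 133.15466676 249.41862964] [-3.14136872 -0.69550551  0.28131218] [ 0.13897316 -0.0476088   2.00002142  0.18903014  0.50628094  1.29543375]
t10.20 low tip [1.263e+01 5.000e-02 9.812e+01] up tip [1.3399e+02 8.0000e-02 1.2359e+02] th 11.85 yaw 0.01 roll 0.02 Fbed [-1.8  0.3 -2.7] M [ 0.06  0.58 -0.04] gap 43.8
[[-6.73, 0.01, 8.1], [-0.02, 0.15, 0.01]]
```

View pics/wrist6.png

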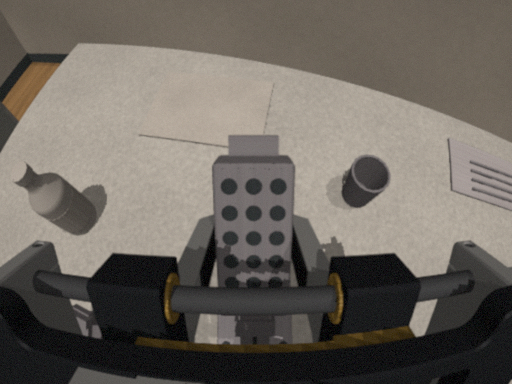

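View pics/scene6.png

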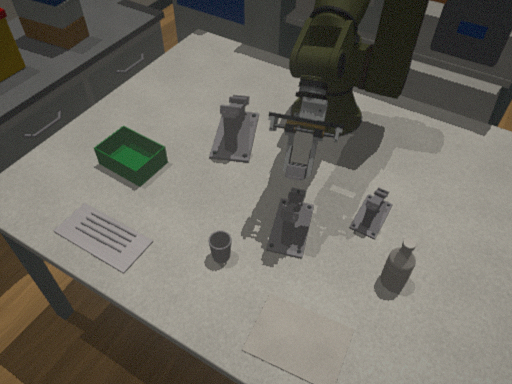

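Call:
{"name": "jog_arm", "arguments": {
  "increments": [
    [-2,0,2.4,0,0,0,4.2],
    [-2,0,2.4,0,0,0,4.2],
    [-1.5,0,1.8,0,0.15,0,4.2],
    [-1.0,0,1.2,0,0,0,4.2],
    [-0.23,0,0.3,0,0,0,4.2],
    [0,0,0,0,0,0,4.2],
    [0,0,0,0,0,0,4.2]
  ]
}}

```text
clock: 11.18
eef_pos: [524.6, 133.3, 144.7]
eef_rot: [3.142, -0.702, 0.281]
wrist_force: [-0.8, 0.4, -3.3]
finger_gap: 43.7
```

Run:
```python
from plan import *
s=read_state(); print(s['eef_pos'],s['eef_rot'],s['joints']); inv(s); inv(read_state())
for n in('wrist','scene','top'):
    p=camera(n); im=p['image']
    if n=='scene': im=cv2.resize(im[150:260,240:350],None,fx=5,fy=5,interpolation=cv2.INTER_CUBIC)
    if n=='top': im=cv2.resize(im[150:240,160:250],None,fx=5,fy=5,interpolation=cv2.INTER_CUBIC)
    save(n+'7.png',im)
```

```text
[524.56999842 133.27130854 144.68201182] [ 3.14156795 -0.70177881  0.28136341] [0.13883449 0.12189341 2.11197853 0.41422743 0.22979767 1.0571396 ]
t11.18 low tip [-35.97   0.06   5.11] up tip [85.23  0.09 31.33] th 12.21 yaw 0.02 roll 0.01 Fbed [-2.2  0.6 -2.6] M [ 0.01  0.62 -0.01] gap 43.7
t11.18 low tip [-35.97   0.06   5.11] up tip [85.23  0.09 31.33] th 12.21 yaw 0.02 roll 0.01 Fbed [-2.2  0.6 -2.6] M [ 0.01  0.62 -0.01] gap 43.7
```

View pics/scene7.png

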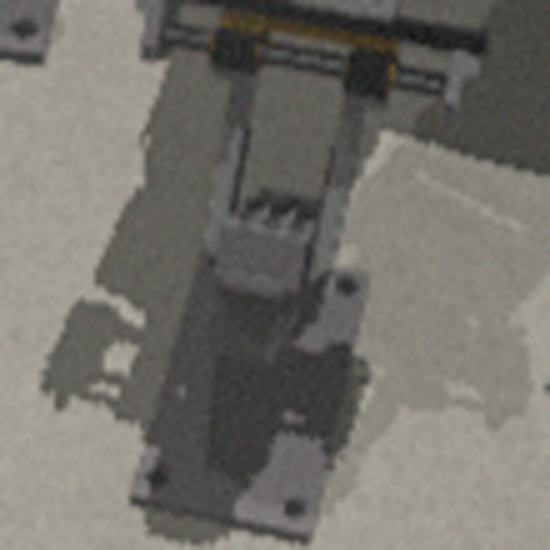

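View pics/wrist7.png

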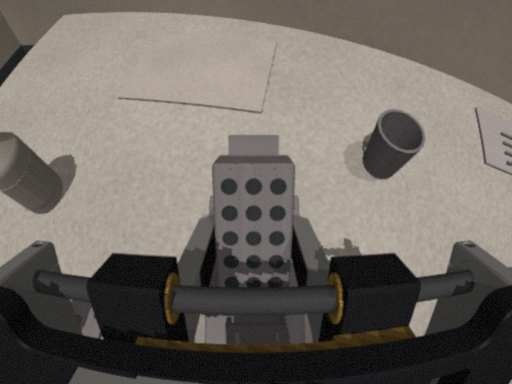

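Run:
```python
from plan import *
s=read_state()
for a in((-36,5,10.5),(-48,2.5,10.5),(-54,1,10.5)):
    P,R=tcp(*a); print(a,np.round(rel(s,P,R),2).tolist())
R=tcp(0,0,10.5)[1]
print('bed x,z in tool at th10.5:',np.round(R.T@RB[:,0],3),np.round(R.T@RB[:,2],3))
```

```text
(-36, 5, 10.5) [[0.1, 0.01, 0.19], [-0.01, -1.7, 0.02]]
(-48, 2.5, 10.5) [[-1.13, 0.01, 0.18], [-0.01, -1.7, 0.02]]
(-54, 1, 10.5) [[-1.74, 0.01, 0.2], [-0.01, -1.7, 0.02]]
bed x,z in tool at th10.5: [ 0.983 -0.     0.182] [ 0.182  0.    -0.983]
```

Call:
{"name": "jog_arm", "arguments": {
  "increments": [
    [0.1,0,0.19,0,-1.7,0,4.2],
    [0,0,0,0,0,0,4.2],
    [-0.6,0,0,0,0,0,4.2],
    [-0.6,0,0,0,0,0,4.2],
    [0,0,0,0,0,0,4.2],
    [-0.3,0,0,0,0,0,4.2],
    [0,0,0,0,0,0,4.2],
    [0,0,0,0,0,0,4.2]
  ]
}}

```text
clock: 12.32
eef_pos: [514.9, 130.5, 133.8]
eef_rot: [3.142, -0.671, 0.281]
wrist_force: [0.5, 0.4, -3.7]
finger_gap: 43.7
```

Run:
```python
from plan import *
s=read_state(); print(s['joints']); inv(s)
```

```text
[0.13728581 0.12519511 2.12684134 0.38428661 0.24022427 1.0835309 ]
t12.32 low tip [-51.09   0.06   1.98] up tip [70.85  0.08 24.5 ] th 10.46 yaw 0.01 roll 0.00 Fbed [-1.2  0.2 -3.5] M [-0.04  0.61 -0.  ] gap 43.7
```

Call:
{"name": "jog_arm", "arguments": {
  "increments": [
    [-0.2,0,0,0,0,0,4.2],
    [-0.1,0,0,0,0,0,4.2],
    [0,0,0,0,0,0,4.2],
    [0,0,0,0,0,0,4.2]
  ]
}}

```text
clock: 12.82
eef_pos: [512.5, 129.8, 131.9]
eef_rot: [-3.142, -0.671, 0.281]
wrist_force: [0.3, 0.3, -2.7]
finger_gap: 43.4
```

Run:
```python
from plan import *
s=read_state(); inv(s)
```

```text
t12.82 low tip [-54.14   0.07   1.42] up tip [67.8   0.09 23.92] th 10.45 yaw 0.01 roll 0.01 Fbed [-1.   0.2 -2.6] M [0.07 0.57 0.  ] gap 43.4
```

Call:
{"name": "jog_arm", "arguments": {
  "increments": [
    [-0.1,0,0,0,0,0,4.2],
    [0,0,0,0,0,0,4.2],
    [0,0,0,0,0,0,4.2]
  ]
}}

```text
clock: 13.2
eef_pos: [511.7, 129.6, 131.2]
eef_rot: [3.142, -0.671, 0.281]
wrist_force: [-0.8, -0.3, -3.4]
finger_gap: 43.7
```

Run:
```python
from plan import *
s=read_state(); inv(s)
```

```text
t13.20 low tip [-55.18   0.07   1.22] up tip [66.76  0.1  23.71] th 10.45 yaw 0.01 roll 0.01 Fbed [-2.3 -0.1 -2.6] M [-0.02  0.65  0.03] gap 43.7
```

Call:
{"name": "jog_arm", "arguments": {
  "increments": [
    [-0.1,0,0,0,0,0,4.2],
    [0,0,0,0,0,0,4.2],
    [0,0,0,0,0,0,4.2]
  ]
}}

```text
clock: 13.58
eef_pos: [511.4, 129.4, 131.1]
eef_rot: [3.141, -0.672, 0.281]
wrist_force: [3.0, 1.8, 0.6]
finger_gap: 44.0
```

Run:
```python
from plan import *
s=read_state(); inv(s)
```

```text
t13.57 low tip [-5.549e+01  1.000e-02  1.220e+00] up tip [6.642e+01 3.000e-02 2.387e+01] th 10.52 yaw 0.01 roll -0.01 Fbed [ 3.3  0.9 -1. ] M [ 0.2  -0.33 -0.02] gap 44.0
```

Call:
{"name": "jog_arm", "arguments": {
  "increments": [
    [-0.1,0,0,0,0,0,4.2],
    [0,0,0,0,0,0,4.2],
    [0,0,0,0,0,0,4.2]
  ]
}}

```text
clock: 13.95
eef_pos: [510.5, 129.1, 130.3]
eef_rot: [3.141, -0.672, 0.281]
wrist_force: [2.2, 1.3, 3.9]
finger_gap: 43.3
```

Run:
```python
from plan import *
s=read_state(); inv(s)
```

```text
t13.95 low tip [-56.75  -0.     1.  ] up tip [6.518e+01 2.000e-02 2.358e+01] th 10.50 yaw 0.01 roll -0.00 Fbed [4.1 0.7 2.2] M [ 0.2  -0.51 -0.02] gap 43.3
```

Call:
{"name": "jog_arm", "arguments": {
  "increments": [
    [-0.25,0,-0.06,0,0,0,4.2],
    [-0.25,0,-0.06,0,0,0,4.2],
    [-0.25,0,-0.05,0,0,0,4.2],
    [-0.25,0,-0.05,0,0,0,4.2],
    [0,0,0,0,0,0,4.2],
    [0,0,0,0,0,0,4.2]
  ]
}}

```text
clock: 14.7
eef_pos: [501.9, 126.6, 126.0]
eef_rot: [3.141, -0.673, 0.281]
wrist_force: [8.0, 3.4, 2.2]
finger_gap: 43.5
```

Run:
```python
from plan import *
s=read_state(); inv(s); print(s['joints'])
p=camera('wrist'); save('w8.png',cv2.resize(p['image'][110:310,180:330],None,fx=3,fy=3,interpolation=cv2.INTER_CUBIC))
p=camera('top'); save('t8.png',cv2.resize(p['image'][150:240,160:250],None,fx=6,fy=6,interpolation=cv2.INTER_CUBIC))
```

```text
t14.70 low tip [-66.66  -0.08   1.34] up tip [55.25 -0.07 24.03] th 10.55 yaw 0.01 roll -0.02 Fbed [ 8.7  1.  -2.1] M [ 0.28 -1.43 -0.02] gap 43.5
[0.1317711  0.11290586 2.16645052 0.44636827 0.21543554 1.01632328]
```

View pics/w8.png

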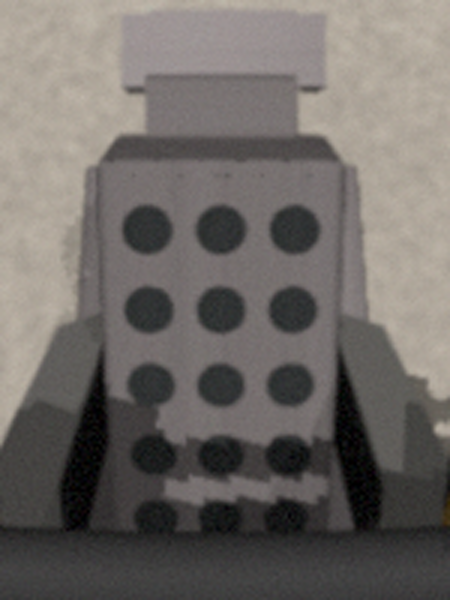

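View pics/t8.png

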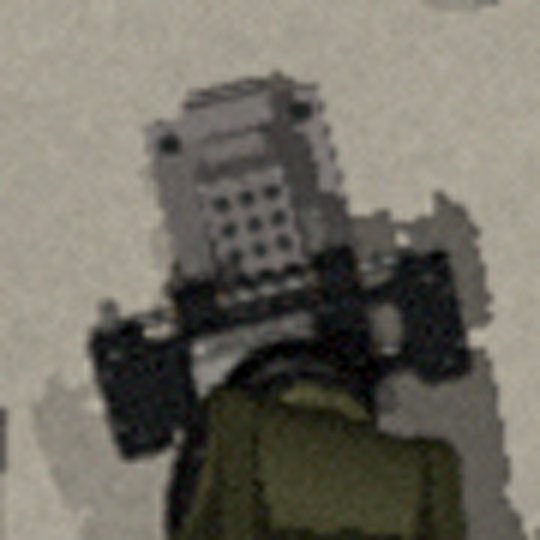

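Call:
{"name": "jog_arm", "arguments": {
  "increments": [
    [-0.22,0,-0.04,0,0,0,4.2],
    [-0.21,0,-0.04,0,0,0,4.2],
    [0,0,0,0,0,0,4.2],
    [0,0,0,0,0,0,4.2]
  ]
}}

```text
clock: 15.3
eef_pos: [498.5, 125.6, 124.2]
eef_rot: [3.141, -0.674, 0.281]
wrist_force: [8.5, 5.0, 1.6]
finger_gap: 43.8
```

Run:
```python
from plan import *
s=read_state(); inv(s); print(s['joints'])
for a in((-71,1,7),(-71,.9,4),(-71,.8,2)):
    P,R=tcp(*a); print(a,np.round(rel(s,P,R),2).tolist())
# pivot about tip per -1 deg rotation in tool coords
```

```text
t15.30 low tip [-70.61  -0.12   1.41] up tip [51.28 -0.11 24.21] th 10.59 yaw 0.00 roll -0.03 Fbed [ 9.2  2.5 -3.1] M [ 0.42 -1.8  -0.02] gap 43.8
[0.13025008 0.10909318 2.17686861 0.46494133 0.20924289 0.99638626]
(-71, 1, 7) [[0.09, -0.01, 0.43], [0.03, -3.59, 0.0]]
(-71, 0.9, 4) [[0.19, -0.01, 0.78], [0.03, -6.59, 0.0]]
(-71, 0.8, 2) [[0.24, -0.01, 1.02], [0.03, -8.59, 0.0]]
```

Call:
{"name": "jog_arm", "arguments": {
  "increments": [
    [0.045,0,0.21,0,-1.8,0,4.2],
    [0.045,0,0.21,0,-1.8,0,4.2],
    [0,0,0,0,0,0,4.2],
    [0,0,0,0,0,0,4.2]
  ]
}}

```text
clock: 15.8
eef_pos: [501.9, 126.6, 121.7]
eef_rot: [3.141, -0.612, 0.281]
wrist_force: [9.3, 4.5, 4.3]
finger_gap: 43.5
```

Run:
```python
from plan import *
s=read_state(); inv(s)
for a in((-71,.9,4),(-71,.8,2)):
    P,R=tcp(*a); print(a,np.round(rel(s,P,R),2).tolist())
p=camera('wrist'); save('w9.png',cv2.resize(p['image'][110:310,180:330],None,fx=3,fy=3,interpolation=cv2.INTER_CUBIC))
```

```text
t15.80 low tip [-70.68  -0.12   1.14] up tip [52.38 -0.11 16.35] th 7.05 yaw 0.01 roll -0.03 Fbed [11.1  1.8 -1. ] M [ 0.32 -1.86 -0.06] gap 43.5
(-71, 0.9, 4) [[0.09, -0.01, 0.36], [0.03, -3.05, 0.0]]
(-71, 0.8, 2) [[0.15, -0.01, 0.59], [0.03, -5.05, 0.0]]
```

View pics/w9.png

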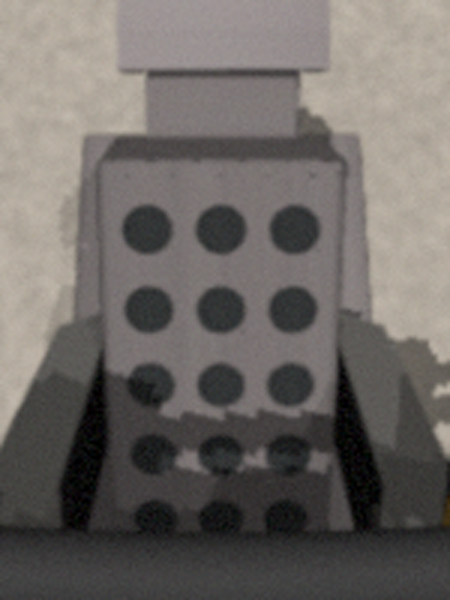

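```bash
cat >> plan.py <<'E'
def lipcheck(p,uv,zb):
    K=np.array(p['K']);R=cv2.Rodrigues(np.array(p['rvec'],float))[0];t=np.array(p['tvec'],float).ravel()
    x=(uv[0]-K[0,2])/K[0,0];y=(uv[1]-K[1,2])/K[1,1];r=np.hypot(x,y)
    d=RB.T@R.T@np.array([np.sin(r)*x/r,np.sin(r)*y/r,np.cos(r)]);o=RB.T@(-R.T@t-OB)
    return o+d*(zb-o[2])/d[2]
E
python3 - <<'E'
from plan import *
p=camera('wrist'); inv(read_state())
g=p['image'].astype(float).mean(2)
for c in(222,224,234,254,272,284,286): print(c,np.round(g[126:142,c]).astype(int))
print(lipcheck(p,(223,133.5),13),lipcheck(p,(285,133.5),13),lipcheck(p,(254,135),22.3))
b=cv2.resize(p['image'][122:165,210:300],None,fx=8,fy=8,interpolation=cv2.INTER_CUBIC); save('w9z.png',b)
E
```

```text
t15.90 low tip [-70.7   -0.12   1.16] up tip [52.37 -0.12 16.38] th 7.05 yaw 0.00 roll -0.03 Fbed [10.8  2.1 -1.4] M [ 0.37 -1.88 -0.04] gap 43.5
222 [150 154 150 151 152 148 137 115 131 158 164 168 170 172 172 172]
224 [148 148 151 152 149 147 137 114 127 164 170 167 167 171 166 169]
234 [150 151 151 148 147 151 132  99  73  86 114 122 121 121 122 123]
254 [146 144 148 149 149 147 130  81  66  88 113 123 120 124 121 123]
272 [143 144 145 145 146 145 126  86  68  88 111 120 119 124 121 124]
284 [141 141 141 143 143 142 128 107 140 161 170 170 167 169 166 171]
286 [143 142 142 142 138 143 128 110 136 164 164 165 163 168 172 177]
[52.59199246 19.21312945 13.        ] [ 52.56649074 -19.22563185  13.        ] [5.12167529e+01 2.29906916e-02 2.23000000e+01]
```

View pics/w9z.png

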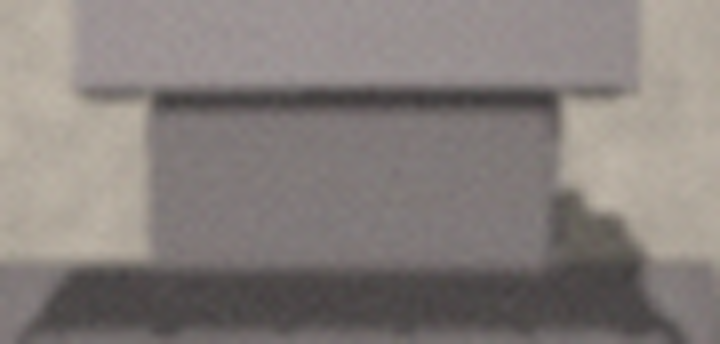

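Call:
{"name": "jog_arm", "arguments": {
  "increments": [
    [-0.07,0,0,0,0,0,4.2],
    [0.06,0,0.24,0,-2.0,0,4.2],
    [0,0,0,0,0,0,4.2],
    [0,0,0,0,0,0,4.2]
  ]
}}

```text
clock: 16.4
eef_pos: [503.3, 127.0, 119.9]
eef_rot: [3.141, -0.577, 0.281]
wrist_force: [8.2, 4.8, 6.8]
finger_gap: 43.9
```

Run:
```python
from plan import *
s=read_state(); inv(s)
for a in((-71.4,.9,3),(-71.4,.8,1.5)):
    P,R=tcp(*a); print(a,np.round(rel(s,P,R),2).tolist())
p=camera('wrist')
b=cv2.resize(p['image'][112:165,210:300],None,fx=8,fy=8,interpolation=cv2.INTER_CUBIC); save('w10z.png',b)
g=p['image'].astype(float).mean(2)
for c in(224,234,254,272,284): print(c,np.round(g[126:142,c]).astype(int))
```

```text
t16.40 low tip [-71.32  -0.12   0.93] up tip [52.19 -0.1  11.9 ] th 5.08 yaw 0.01 roll -0.03 Fbed [11.3  2.3  1.7] M [ 0.42 -1.79 -0.04] gap 43.9
(-71.4, 0.9, 3) [[0.08, -0.01, 0.23], [0.03, -2.08, 0.01]]
(-71.4, 0.8, 1.5) [[0.13, -0.01, 0.41], [0.03, -3.58, 0.01]]
224 [146 152 148 146 149 147 146 152 168 169 166 168 167 166 168 171]
234 [146 148 147 143 148 144 125  76  62  87 115 126 123 126 127 124]
254 [146 146 150 144 145 145 124  77  64  90 114 127 126 124 127 124]
272 [143 143 140 144 144 135 109  71  64  90 115 123 127 123 125 127]
284 [141 138 139 141 142 138 136 161 169 167 172 169 174 175 166 162]
```

View pics/w10z.png

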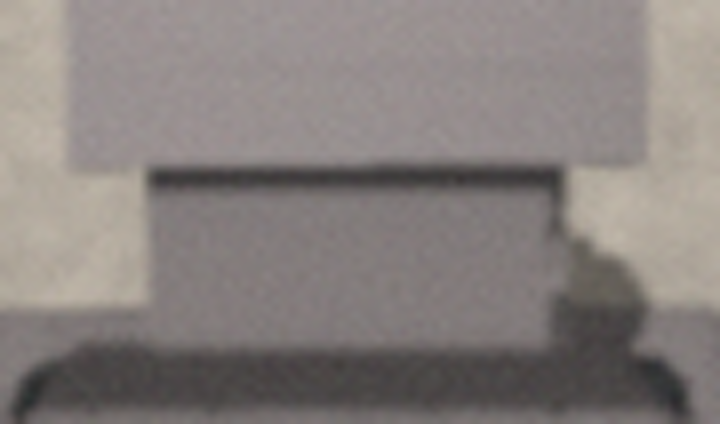

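Call:
{"name": "jog_arm", "arguments": {
  "increments": [
    [0.01,0,0.12,0,-1.1,0,4.2],
    [0.03,0,0.12,0,-1.1,0,4.2],
    [0,0,0,0,0,0,4.2],
    [0,0,0,0,0,0,4.2]
  ]
}}

```text
clock: 16.95
eef_pos: [505.0, 127.5, 118.2]
eef_rot: [3.141, -0.539, 0.281]
wrist_force: [8.7, 4.9, 6.7]
finger_gap: 43.6
```

Run:
```python
from plan import *
s=read_state(); inv(s)
for a in((-71.6,.8,1.5),(-71.6,.6,0)):
    P,R=tcp(*a); print(a,np.round(rel(s,P,R),2).tolist())
p=camera('wrist')
b=cv2.resize(p['image'][112:165,210:300],None,fx=8,fy=8,interpolation=cv2.INTER_CUBIC); save('w11z.png',b)
g=p['image'].astype(float).mean(2)
for c in(224,234,254,272,284): print(c,np.round(g[126:142,c]).astype(int))
```

```text
t16.95 low tip [-71.66  -0.08   0.89] up tip [52.18 -0.06  7.17] th 2.90 yaw 0.01 roll -0.02 Fbed [11.7  2.3  1.3] M [ 0.34 -1.95 -0.05] gap 43.6
(-71.6, 0.8, 1.5) [[0.06, -0.01, 0.16], [0.02, -1.4, 0.01]]
(-71.6, 0.6, 0) [[0.12, -0.01, 0.35], [0.02, -2.9, 0.01]]
224 [146 146 147 144 144 147 151 161 166 171 170 173 169 172 170 165]
234 [143 144 145 144 145 147 128  85  63  89 120 127 132 128 131 130]
254 [145 142 145 143 144 143 122  83  58  90 121 127 129 128 128 129]
272 [139 139 140 142 141 141 123  82  67  90 117 127 125 131 126 132]
284 [140 141 140 140 139 139 150 170 174 167 158 137 130 109  98  98]
```

View pics/w11z.png

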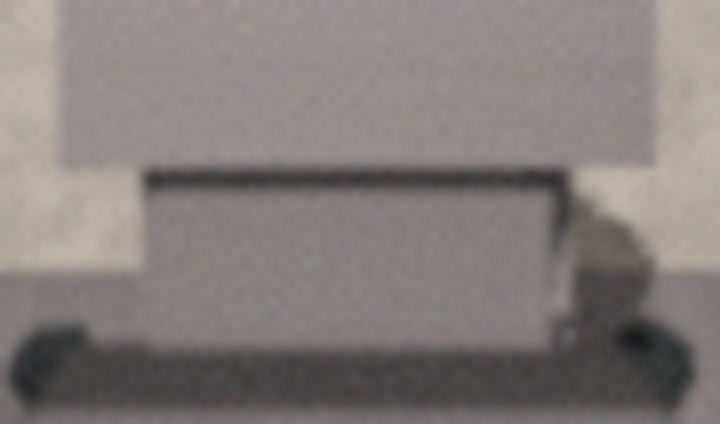

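Call:
{"name": "jog_arm", "arguments": {
  "increments": [
    [0.05,0,0.16,0,-1.4,0,4.2],
    [0,0,0,0,0,0,4.2],
    [0.05,0,0.17,0,-1.3,0,4.2],
    [0,0,0,0,0,0,4.2],
    [0,0,0,0,0,0,4.2]
  ]
}}

```text
clock: 17.62
eef_pos: [507.3, 128.2, 115.9]
eef_rot: [3.141, -0.492, 0.281]
wrist_force: [4.8, 2.5, 12.3]
finger_gap: 44.0
```

Run:
```python
from plan import *
s=read_state(); inv(s)
p=camera('wrist')
b=cv2.resize(p['image'][112:165,210:300],None,fx=8,fy=8,interpolation=cv2.INTER_CUBIC); save('w12z.png',b)
```

```text
t17.62 low tip [-7.182e+01 -7.000e-02  7.300e-01] up tip [ 5.218e+01 -4.000e-02  1.140e+00] th 0.19 yaw 0.01 roll -0.02 Fbed [10.4  1.1  8.3] M [ 0.43 -1.51 -0.04] gap 44.0
```

View pics/w12z.png

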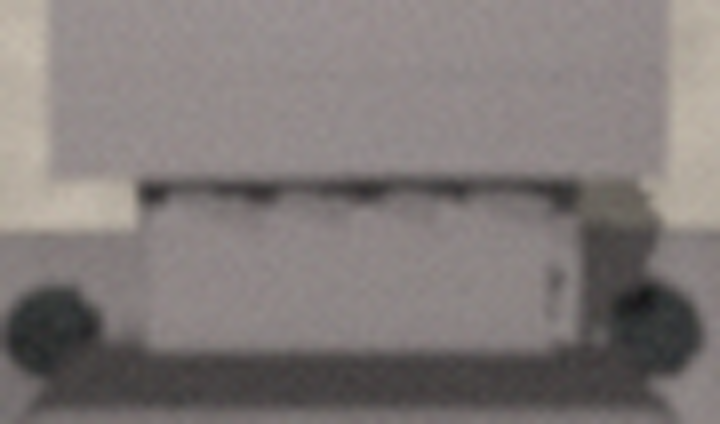

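Call:
{"name": "jog_arm", "arguments": {
  "increments": [
    [0.2,0,0,0,0,0,4.2],
    [0.2,0,0,0,0,0,4.2],
    [0.2,0,0,0,0,0,4.2],
    [0,0,0,0,0,0,4.2],
    [0,0,0,0,0,0,4.2]
  ]
}}

```text
clock: 18.3
eef_pos: [508.2, 128.5, 116.1]
eef_rot: [-3.141, -0.481, 0.282]
wrist_force: [-35.5, -15.8, 28.0]
finger_gap: 43.6
```

Run:
```python
from plan import *
s=read_state(); inv(s)
p=camera('wrist')
b=cv2.resize(p['image'][112:165,210:300],None,fx=8,fy=8,interpolation=cv2.INTER_CUBIC); save('w13z.png',b)
```

```text
t18.30 low tip [-7.122e+01 -3.000e-02  1.090e+00] up tip [5.278e+01 4.000e-02 1.200e-01] th -0.45 yaw 0.03 roll 0.04 Fbed [-20.8  -5.3  42.8] M [-0.77  3.5   0.08] gap 43.6
```

View pics/w13z.png

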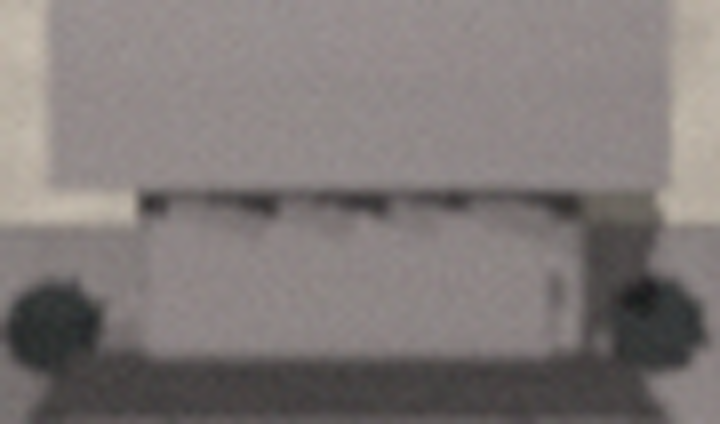

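Call:
{"name": "jog_arm", "arguments": {
  "increments": [
    [-0.3,0,0,0,0,0,4.2],
    [-0.3,0,-0.05,0,0,0,4.2],
    [0,0,0,0,0,0,4.2],
    [0,0,0,0,0,0,4.2]
  ]
}}

```text
clock: 18.85
eef_pos: [506.9, 128.0, 115.9]
eef_rot: [3.141, -0.491, 0.281]
wrist_force: [8.7, 4.4, 5.1]
finger_gap: 43.8
```

Run:
```python
from plan import *
s=read_state(); inv(s)
p=camera('wrist')
b=cv2.resize(p['image'][90:310,160:350],None,fx=2.7,fy=2.7,interpolation=cv2.INTER_CUBIC); save('w14.png',b)
q=camera('top'); save('t14.png',cv2.resize(q['image'][150:240,160:250],None,fx=6,fy=6,interpolation=cv2.INTER_CUBIC))
q=camera('scene'); save('s14.png',cv2.resize(q['image'][160:260,245:345],None,fx=6,fy=6,interpolation=cv2.INTER_CUBIC))
```

```text
t18.85 low tip [-72.26  -0.11   0.91] up tip [51.74 -0.09  1.24] th 0.15 yaw 0.01 roll -0.02 Fbed [10.8  1.8  0. ] M [ 0.19 -1.73 -0.03] gap 43.8
```

View pics/w14.png

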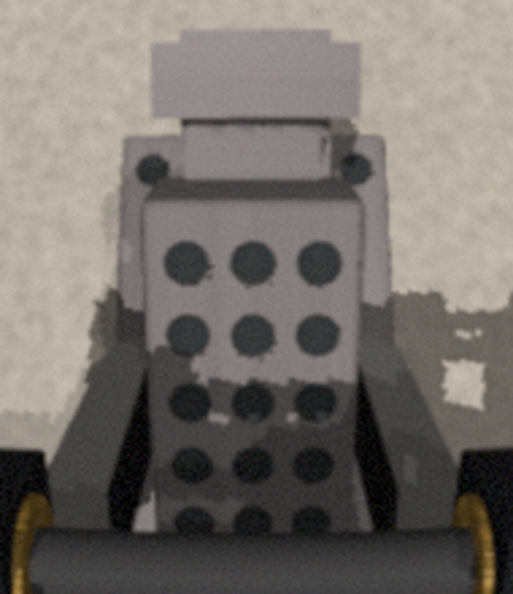

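View pics/s14.png

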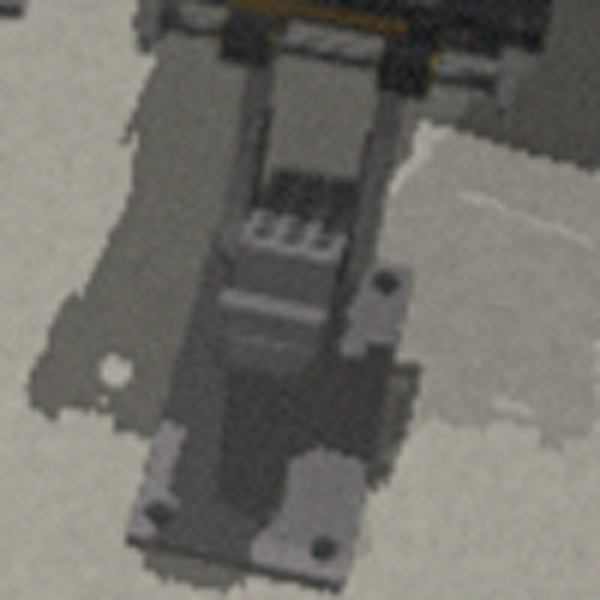

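View pics/t14.png

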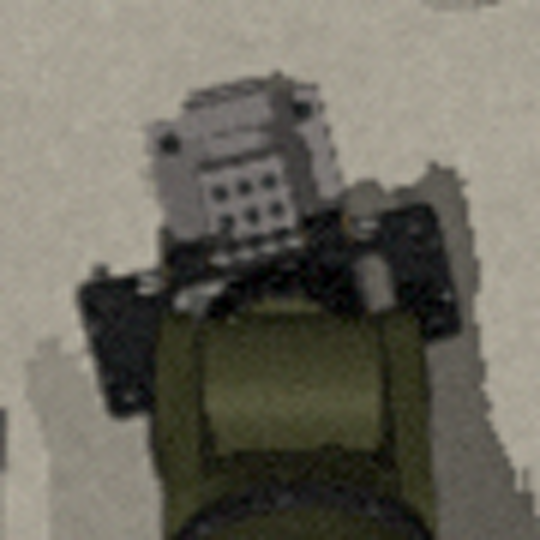

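```bash
cat > holes.py <<'E'
from plan import *
import pickle
from scipy.optimize import least_squares
HX=None
def cents(im,guess):
    g=cv2.cvtColor(im,cv2.COLOR_RGB2GRAY).astype(float); out=[]
    for u,v in guess:
        for _ in range(4):
            x0,y0=int(round(u))-10,int(round(v))-10
            w=g[y0:y0+21,x0:x0+21]; yy,xx=np.mgrid[y0:y0+21,x0:x0+21]
            r=np.hypot(xx-u,yy-v)<10
            bg=np.median(w[(np.hypot(xx-u,yy-v)>8.5)&(np.hypot(xx-u,yy-v)<11)]); m=np.clip(bg*0.75-w,0,None)*r
            u,v=(m*xx).sum()/m.sum(),(m*yy).sum()/m.sum()
        out.append((u,v))
    return np.array(out)
E
python3 - <<'E'
from holes import *
p=camera('wrist'); pickle.dump(p,open('w14.pkl','wb'))
G=[(229,187),(253.5,187),(278,187),(229,213.5),(253.5,213.5),(277.5,213.5),(230,238),(253.5,238),(276.5,238)]
A=cents(pickle.load(open('w4.pkl','rb'))['image'],G);B=cents(pickle.load(open('w5.pkl','rb'))['image'],G);C=cents(p['image'],G)
W6=pickle.load(open('wrist6.pkl','rb'));E=cents(W6['image'],G)
print(np.round(np.c_[A,B-A,E-A,C-A],2))
b=cv2.resize(p['image'][112:165,210:300],None,fx=8,fy=8,interpolation=cv2.INTER_CUBIC); save('w14z.png',np.clip((b.astype(float)-40)*1.6,0,255).astype(np.uint8))
E
```

```text
[[ 2.2845e+02  1.8608e+02  3.0000e-02  1.0000e-02  2.0000e-02  9.0000e-02
   1.3000e-01  1.0600e+00]
 [ 2.5318e+02  1.8614e+02 -1.2000e-01  9.0000e-02 -6.0000e-02  1.0000e-02
   6.0000e-02  9.2000e-01]
 [ 2.7756e+02  1.8662e+02  2.5000e-01  9.0000e-02  1.4000e-01 -4.5000e-01
   1.9000e-01  5.5000e-01]
 [ 2.2912e+02  2.1280e+02 -2.0000e-02  2.0000e-02  1.0000e-02  1.0000e-02
  -6.3000e-01  2.3900e+00]
 [ 2.5309e+02  2.1287e+02  4.0000e-02  8.0000e-02  6.0000e-02  3.0000e-02
   1.5000e-01  1.0600e+00]
 [ 2.7701e+02  2.1274e+02  7.0000e-02  6.0000e-02 -0.0000e+00  1.3000e-01
   1.2000e-01  9.8000e-01]
 [ 2.3000e+02  2.3790e+02 -9.0000e-02 -1.0000e-02 -2.7000e-01  5.4000e-01
  -1.9000e-01  7.9000e-01]
 [ 2.5319e+02  2.3794e+02 -6.0000e-02 -3.0000e-02 -1.0000e-01  9.0000e-02
  -3.0000e-02  4.7000e-01]
 [ 2.7634e+02  2.3783e+02  9.0000e-02  6.0000e-02 -5.0000e-02  4.0000e-02
  -1.1000e-01  6.4000e-01]]
```

View pics/w14z.png

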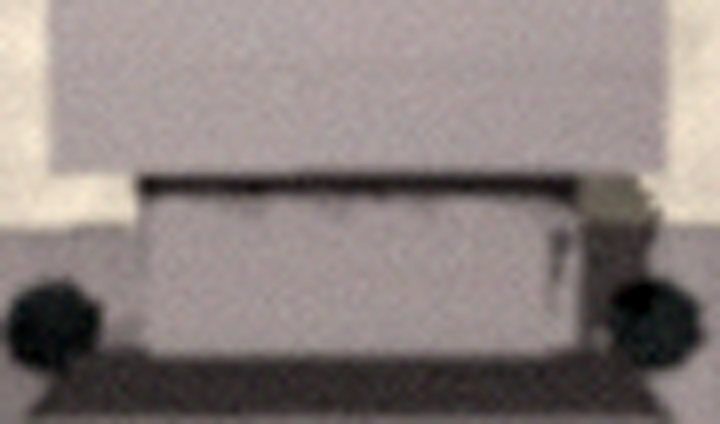

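Call:
{"name": "jog_arm", "arguments": {
  "increments": [
    [0.07,0,0,0,0,0,4.2],
    [0,0,0,0,0,0,4.2],
    [0,0,0,0,0,0,4.2]
  ]
}}

```text
clock: 19.42
eef_pos: [507.2, 128.1, 116.0]
eef_rot: [3.141, -0.491, 0.281]
wrist_force: [7.6, 3.5, 4.4]
finger_gap: 43.9
```

Run:
```python
from plan import *
s=read_state(); inv(s); print(s['joints'],s['eef_rot'])
```

```text
t19.43 low tip [-71.89  -0.08   0.87] up tip [ 5.211e+01 -5.000e-02  1.110e+00] th 0.11 yaw 0.02 roll -0.01 Fbed [9.4 1.2 0. ] M [ 0.13 -1.45  0.01] gap 43.9
[0.14766366 0.17364282 2.04822734 0.14796453 0.43698534 1.31850882] [ 3.14119093 -0.49060203  0.28132894]
```

Call:
{"name": "jog_arm", "arguments": {
  "increments": [
    [0.07,0,0,0,0,0,4.2],
    [0,0,0,0,0,0,4.2],
    [0,0,0,0,0,0,4.2]
  ]
}}

```text
clock: 19.8
eef_pos: [507.7, 128.3, 116.2]
eef_rot: [3.141, -0.49, 0.281]
wrist_force: [7.0, 2.3, 4.0]
finger_gap: 43.5
```

Run:
```python
from plan import *
s=read_state(); inv(s)
p=camera('wrist'); pickle=__import__('pickle'); pickle.dump(p,open('w15.pkl','wb'))
b=cv2.resize(p['image'][112:165,210:300],None,fx=8,fy=8,interpolation=cv2.INTER_CUBIC); save('w15z.png',np.clip((b.astype(float)-40)*1.6,0,255).astype(np.uint8))
```

```text
t19.80 low tip [-7.134e+01 -7.000e-02  8.700e-01] up tip [ 5.266e+01 -3.000e-02  1.070e+00] th 0.09 yaw 0.02 roll -0.01 Fbed [8.4 0.3 0.1] M [ 0.12 -1.37  0.05] gap 43.5
```

View pics/w15z.png

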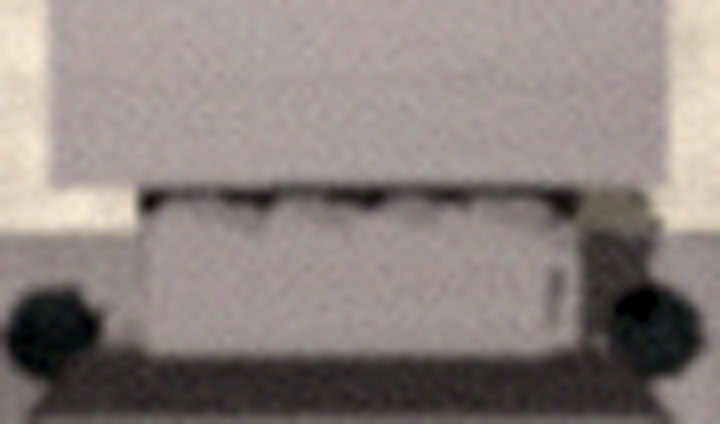

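Call:
{"name": "jog_arm", "arguments": {
  "increments": [
    [0.07,0,0,0,0,0,4.2],
    [0,0,0,0,0,0,4.2],
    [0,0,0,0,0,0,4.2]
  ]
}}

```text
clock: 20.23
eef_pos: [508.2, 128.5, 116.5]
eef_rot: [3.141, -0.49, 0.281]
wrist_force: [7.1, 2.4, 3.7]
finger_gap: 43.6
```

Run:
```python
from plan import *
s=read_state(); inv(s)
```

```text
t20.23 low tip [-7.077e+01 -4.000e-02  8.500e-01] up tip [53.23  0.    1.02] th 0.07 yaw 0.02 roll -0.01 Fbed [ 8.4  0.4 -0.2] M [ 0.16 -1.24  0.04] gap 43.6
```

Call:
{"name": "jog_arm", "arguments": {
  "increments": [
    [0.07,0,0,0,0,0,4.2],
    [0,0,0,0,0,0,4.2],
    [0,0,0,0,0,0,4.2]
  ]
}}

```text
clock: 20.6
eef_pos: [508.8, 128.6, 116.7]
eef_rot: [3.141, -0.49, 0.281]
wrist_force: [6.5, 2.0, 3.4]
finger_gap: 43.6
```

Run:
```python
from plan import *
s=read_state(); inv(s)
```

```text
t20.60 low tip [-7.016e+01 -5.000e-02  8.500e-01] up tip [ 5.384e+01 -1.000e-02  9.900e-01] th 0.06 yaw 0.02 roll -0.01 Fbed [ 7.6  0.2 -0.2] M [ 0.15 -1.2   0.05] gap 43.6
```

Call:
{"name": "jog_arm", "arguments": {
  "increments": [
    [0.1,0,0,0,0,0,4.2],
    [0,0,0,0,0,0,4.2],
    [0,0,0,0,0,0,4.2]
  ]
}}

```text
clock: 20.98
eef_pos: [509.5, 128.8, 117.1]
eef_rot: [3.141, -0.49, 0.281]
wrist_force: [5.4, 2.7, 4.4]
finger_gap: 43.2
```

Run:
```python
from plan import *
s=read_state(); inv(s)
p=camera('wrist')
b=cv2.resize(p['image'][112:165,210:300],None,fx=8,fy=8,interpolation=cv2.INTER_CUBIC); save('w16z.png',np.clip((b.astype(float)-40)*1.6,0,255).astype(np.uint8))
```

```text
t20.98 low tip [-6.931e+01 -6.000e-02  8.400e-01] up tip [ 5.469e+01 -2.000e-02  9.400e-01] th 0.05 yaw 0.02 roll -0.01 Fbed [7.3 1.1 1.1] M [ 0.12 -1.1   0.07] gap 43.2
```

View pics/w16z.png

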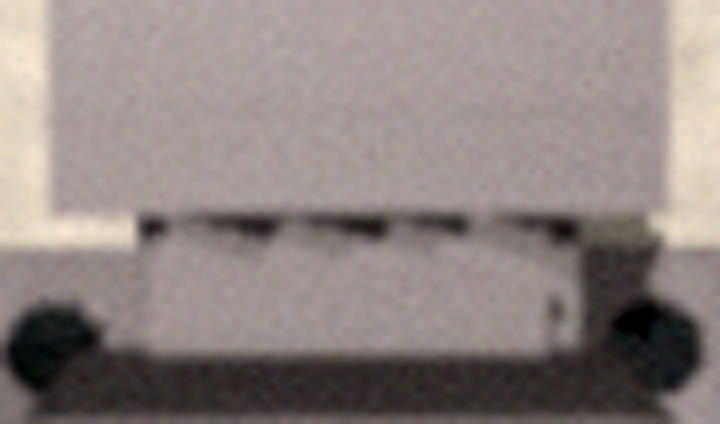

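Call:
{"name": "jog_arm", "arguments": {
  "increments": [
    [0.1,0,0,0,0,0,4.2],
    [0,0,0,0,0,0,4.2],
    [0.1,0,0,0,0,0,4.2],
    [0,0,0,0,0,0,4.2],
    [0,0,0,0,0,0,4.2]
  ]
}}

```text
clock: 21.65
eef_pos: [510.9, 129.3, 117.7]
eef_rot: [3.141, -0.488, 0.281]
wrist_force: [4.6, 1.1, 4.0]
finger_gap: 44.0
```

Run:
```python
from plan import *
s=read_state(); inv(s)
```

```text
t21.65 low tip [-6.775e+01  1.000e-02  7.900e-01] up tip [5.625e+01 4.000e-02 7.400e-01] th -0.02 yaw 0.02 roll 0.00 Fbed [ 6.1 -0.2  1.3] M [-0.11 -0.83  0.09] gap 44.0
```

Call:
{"name": "jog_arm", "arguments": {
  "increments": [
    [0.1,0,0,0,0,0,4.2],
    [0,0,0,0,0,0,4.2],
    [0.1,0,0,0,0,0,4.2],
    [0,0,0,0,0,0,4.2],
    [0,0,0,0,0,0,4.2]
  ]
}}

```text
clock: 22.28
eef_pos: [511.2, 129.4, 117.8]
eef_rot: [-3.141, -0.484, 0.281]
wrist_force: [-10.3, -5.6, 10.3]
finger_gap: 43.5
```

Run:
```python
from plan import *
s=read_state(); inv(s)
```

```text
t22.27 low tip [-6.757e+01  3.000e-02  9.300e-01] up tip [56.43  0.08  0.39] th -0.25 yaw 0.02 roll 0.02 Fbed [-5.2 -2.5 14.5] M [-0.43  0.95  0.14] gap 43.5
```

Call:
{"name": "jog_arm", "arguments": {
  "increments": [
    [-0.15,0,-0.07,0,0.3,0,4.2],
    [0,0,0,0,0,0,4.2],
    [0,0,0,0,0,0,4.2]
  ]
}}

```text
clock: 22.65
eef_pos: [511.3, 129.4, 118.7]
eef_rot: [3.141, -0.494, 0.281]
wrist_force: [8.2, 1.9, 1.4]
finger_gap: 43.6
```

Run:
```python
from plan import *
s=read_state(); inv(s)
```

```text
t22.65 low tip [-66.81   0.     1.03] up tip [5.719e+01 2.000e-02 1.720e+00] th 0.32 yaw 0.01 roll -0.01 Fbed [ 8.  -0.4 -2.7] M [-0.05 -1.35  0.09] gap 43.6
```

Call:
{"name": "jog_arm", "arguments": {
  "increments": [
    [0.15,0,0,0,0,0,4.2],
    [0.1,0,0,0,0,0,4.2],
    [0,0,0,0,0,0,4.2]
  ]
}}

```text
clock: 23.02
eef_pos: [513.3, 130.0, 119.7]
eef_rot: [3.141, -0.494, 0.281]
wrist_force: [8.1, 2.2, 0.6]
finger_gap: 43.4
```

Run:
```python
from plan import *
s=read_state(); inv(s)
```

```text
t23.02 low tip [-64.46  -0.     1.  ] up tip [5.954e+01 1.000e-02 1.640e+00] th 0.30 yaw 0.01 roll -0.00 Fbed [ 7.7 -0.2 -3.5] M [-0.1  -1.19  0.09] gap 43.4
```

Call:
{"name": "jog_arm", "arguments": {
  "increments": [
    [0,0,0.05,0,-0.3,0,4.2],
    [0,0,0,0,0,0,4.2],
    [0,0,0,0,0,0,5.4],
    [0,0,0,0,0,0,5.4],
    [0,0,0,0,0,0,6.5],
    [0,0,0,0,0,0,6.5],
    [0,0,0,0,0,0,6.5]
  ]
}}

```text
clock: 23.9
eef_pos: [513.1, 130.0, 119.1]
eef_rot: [-3.142, -0.488, 0.281]
wrist_force: [0.1, 0.3, -0.4]
finger_gap: 65.0
```

Run:
```python
from plan import *
s=read_state(); inv(s)
p=camera('wrist')
save('w17.png',cv2.resize(p['image'][90:310,160:350],None,fx=2.7,fy=2.7,interpolation=cv2.INTER_CUBIC))
```

```text
t23.90 low tip [-6.503e+01  6.000e-02  9.500e-01] up tip [58.97  0.08  0.82] th -0.06 yaw 0.01 roll 0.01 Fbed [ 0.   0.3 -0.4] M [0.04 0.16 0.03] gap 65.0
```

View pics/w17.png

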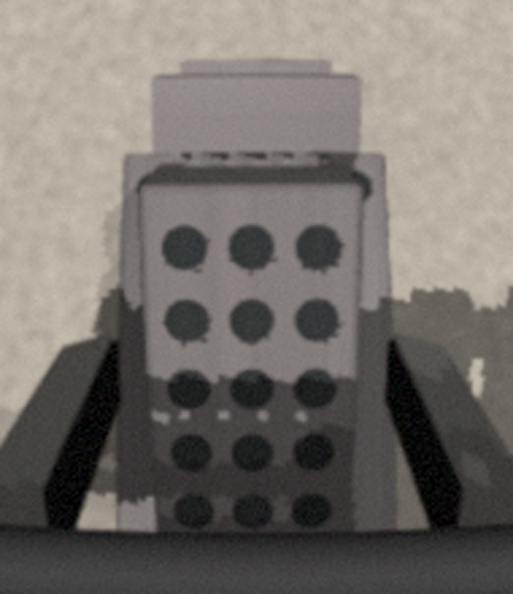

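Call:
{"name": "jog_arm", "arguments": {
  "increments": [
    [0,0,0,0,0,0,8.5],
    [0,0,0,0,0,0,8.5],
    [0,0,-1.5,0,0,0,8.5],
    [0,0,-3,0,0,0,8.5],
    [0,0,-3,0,0,0,8.5],
    [0,0,-3,0,0,0,8.5],
    [-1,0,-3,0,0,0,8.5],
    [-2,0,-1,0,0,0,8.5],
    [-2,0,0,0,0,0,8.5],
    [0,0,0,0,0,0,8.5],
    [0,0,0,0,0,0,8.5]
  ]
}}

```text
clock: 25.32
eef_pos: [406.1, 99.0, 224.3]
eef_rot: [3.141, -0.488, 0.281]
wrist_force: [0.1, 0.6, 0.4]
finger_gap: 84.9
```

Run:
```python
from plan import *
s=read_state(); print(s['clock'],s['eef_pos'],s['wrist_force'])
p=camera('wrist'); save('w18.png',p['image']); save('w18z.png',cv2.resize(p['image'][80:240,180:330],None,fx=3.7,fy=3.7,interpolation=cv2.INTER_CUBIC))
q=camera('scene'); save('s18.png',cv2.resize(q['image'][150:260,235:345],None,fx=5.4,fy=5.4,interpolation=cv2.INTER_CUBIC)); save('s18f.png',q['image'])
import pickle; pickle.dump(p,open('w18.pkl','wb'))
```

```text
25.325 [406.11655396  98.97935583 224.34452839] [0.11981196 0.58351876 0.35525235]
```

View pics/w18z.png

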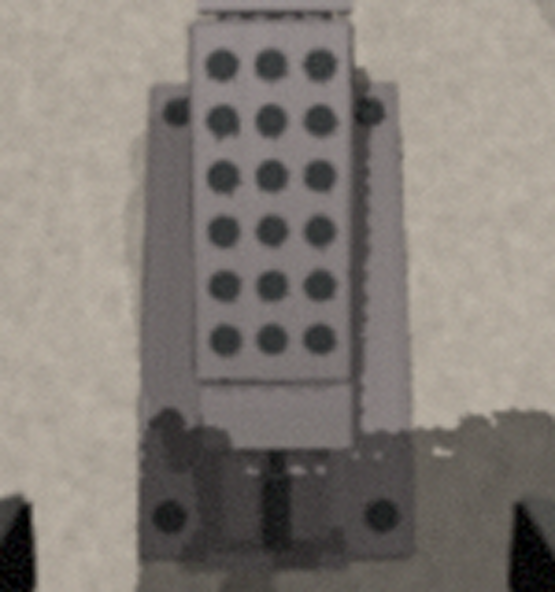

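View pics/s18.png

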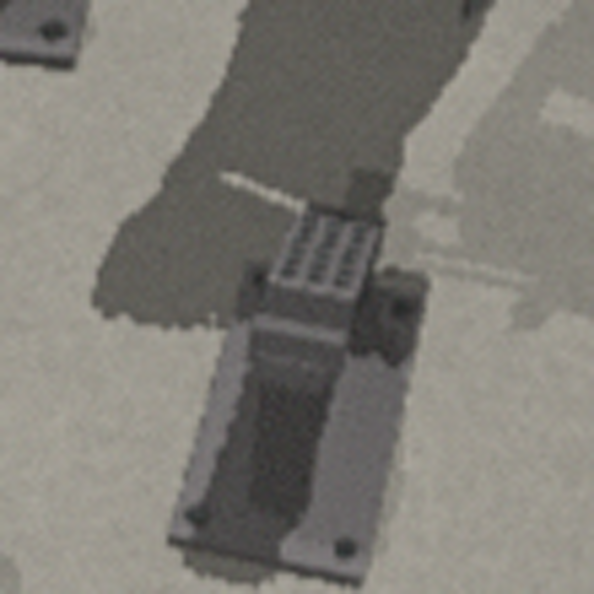

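View pics/s18f.png

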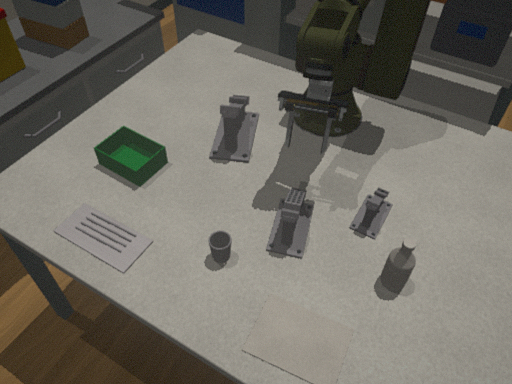

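Run:
```python
from holes import *
p=pickle.load(open('w18.pkl','rb'))
G=[(222,66),(271,66),(320,66),(226,340),(272,340),(320,340)]
U=[(180+x/3.7-.4,80+y/3.7-.4) for x,y in G]
W=np.array([lipcheck(p,u,30) for u in U]); print(np.round(W,1),W.mean(0))
for zz in((30,30),(32,30),(30,32)): 
    A=[lipcheck(p,U[1],zz[0]),lipcheck(p,U[4],zz[1])]; print(zz,np.linalg.norm(A[0]-A[1]))
print(lipcheck(p,(253,80+11/3.7),13),lipcheck(p,(253,80+448/3.7),15),lipcheck(p,(253,80+380/3.7),15))
```

```text
[[ 36.3  14.1  30. ]
 [ 36.3   1.   30. ]
 [ 36.3 -12.   30. ]
 [-38.6  13.5  30. ]
 [-38.6   0.8  30. ]
 [-38.6 -12.4  30. ]] [-1.17469626  0.82012433 30.        ]
(30, 30) 74.89671272538011
(32, 30) 74.85030207238393
(30, 32) 74.492001941857
[52.19881355  0.8654082  13.        ] [-75.18218462   0.98713106  15.        ] [-54.29311618   0.96519046  15.        ]
```

Run:
```python
from plan import *
print(sign_off()); print(read_state()['clock'])
```

```text
the job is handed in; nothing more can be done
None
the job is handed in; nothing more can be done
```

The cassette is loaded right side up in the middle-sized stand. I handed the job in at about 25.5 s, with the gripper open and clear.

**Sequence:** I gripped the cassette across its 44 mm width and slid the lower tongue under the hood at about 10.5° of tilt. I pressed the carriage back about 15–16.5 mm; the peak spring-direction force was about 13.6 N, with no jump at the hard stop. I then lowered the upper end in front of the lip and guided it under. On release at about 59 mm, the spring pushed the cassette the rest of the way.

**Last checks:**
- **Position:** in the wrist picture the hole grid centred at bed x ≈ −1.2 mm by my frame. My frame is off by about 1–1.8 mm the same way (I read the lip at 52.2–53 instead of 54), so the cassette is home to within about 1 mm.
- **Clamping:** both tongues are covered, by the hood below and the lip above. The equal hole spacing at both ends says it lies flat.
- **Surroundings:** wrist force was about 0 N after I backed off, and the beaker, bottle and basket stand where they were in the scene picture.

**What went wrong:**
- **Jams:** the upper end jammed by friction on the bed twice while I slid it home. The first time, wrist force reached about 48 N at 18.3 s, with the cassette in the grip. It slipped about 0.5 mm in the grip, and I freed it by backing off and lifting slightly.
- **Disagreement:** image and touch estimates of where the stand sits along its length differed by 1–2 mm, which I never fully resolved.

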